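# Pack the stain droppers and close the carton

## Robot

A 6-joint arm with a two-finger parallel gripper is mounted at the origin on a cart in front of the work surface, level with it; the furniture and walls round the work are solid. World frame = base frame: x ahead of the robot, y to its left, z up, the work surface at z = 0. Lengths are in m, angles in degrees, forces in N, time in s.
With the tool pointing down it reaches from about 0.4 to 0.825 m from the base axis. Payload 7 kg.
Tool frame: the origin (TCP) lies at the very end of the fingers, on their centre line; the grasp point (between the pads) lies 19 mm behind it; y points along the fingers, x is the direction in which the jaws open and shut, and the axes are right-handed (so a half turn about y gives the same grasp; the last joint's range is limited). The gripper opens to 88 mm and grips with 3 to 60 N. Pads are 19 mm wide; open, the fingers measure 130 mm over their backs; the gripper's body (78 mm by 193 mm) begins 47 mm behind the grasp point.
Start: joints at [91.851, 20.546, 0.682, 0, -70.136, -16.507], TCP at [0.171, 0.653, 0.192] pointing down, gripper open.
Joint ranges: [-176.03, 176.03], [-82.01, 121.73], [-58.28, 71.71], [-173.87, 95.51], [-174.79, -0.11], [-173.66, 173.66]. Speed limits (degrees/s): [136.94, 136.94, 172.46, 180, 180, 180].

## Interface

Orientations are given as [roll, pitch, yaw] about the fixed x, y, z axes, in that order (R = Rz(yaw) Ry(pitch) Rx(roll)).
In Python, from plant import ctrl gives the robot as it stands.
- The arm moves only by the shell command python3 -m crank 'ROWS'. ROWS is JSON, a list that holds one entry, the list of rows, each a list of 5 numbers: the closure, from -1 (fully open) to 1 (shut), then the shift along the tool's x, y, z in mm, then the turn about the tool's y in rad. In form: [[[claw, x, y, z, turn], ...]]. A call has 1 to 12 rows; each row is the pose to reach, as a shift and turn from the pose commanded when the call began, along the tool's axes at that moment; what a row does not reach only later rows make up. A row lasts 1/8 s, in which the tool goes at most 62.5 mm and 10.7 degrees, less where a joint would pass 70% of its speed; a pose out of reach is approached as far as the arm can. A call with a gripper value outside its range is refused whole. The fingers move at their own pace and stop on an object; the grip force is fixed at half the most. Time passes only in rows, so rows that repeat a pose let the fingers close. It gives the time, the measured TCP pose, the force and the opening at its end, in the units of the state.
- ctrl.get_obs(): the state, without advancing time (a new reading comes with each control period).
- ctrl.snapshot(name): name is "scene" or "side" or "wrist"; returns the picture (480x640x3 uint8, red, green, blue); there is no depth.
- ctrl.camera_model(name): a dict with "fx", "fy", "cx", "cy" (pixels), "dist_coeffs" ([k1, k2, p1, p2, k3] as OpenCV has them; the pictures are not rectified), "origin" and "orientation" of the camera in the world; the wrist camera has in their place "hand_eye" (4x4, takes a point from camera to tool coordinates, whose origin is the TCP and whose axes are the tool frame's). Camera axes: x right, y down, z forward; pixel columns grow to the right and rows downward; lengths in m; the calibration is good to about 2 mm. A picture is of the moment at which its call begins: read the wrist's pose just before it. camera_model takes no time and is no camera call.
- ctrl.close_job(): hands the job in, once; it reports no verdict.
Trained networks look in the newest picture that a camera, given by its name, has taken for a name from the list of things; names that differ only in an ending like _2 or _b are one class to them, and where a whole thing is asked for, a point or a joint stands for the part that bears it (a point fixed in the world has none). Each returns a list of dicts, best first, with "confidence" (0 to 1); they miss things now and then, are a little off and sometimes report something else, mostly with a low value. They report only what shows in the picture. A call takes as long as a camera call. They do not tell look-alikes from the thing itself.
- ctrl.find_in(camera, name): "extent" ([left, top, width, height] in pixels, round what is visible of it).
The state is a dict: "clock": time; "joint_pos": joint angles; "qvel": joint speeds; "tau": joint torques, N m; "tool_pos": TCP position; "orientation": TCP orientation; "force": force on the tool from outside, world axes, zero at the start; "moment": the same for the moment, N m; "opening": finger opening in m.
Only numpy, scipy, OpenCV 4.12 (cv2) and the standard library are available. Lean on these libraries where they do the work, as an engineer would, in place of code of your own. Each camera call takes 0.05 s, during which the arm holds its last target.

## Task

Pack all the little brown dropper bottles on the worktop into the open cardboard carton, standing upright on its floor. Then close the carton: fold its two short end flaps down flat first, then the big lid flap down flat over them. Finally set the blue dosing cap, closed end up, on the middle of the closed lid, so that it goes along with the parcel.

Things in the scene. Friction and masses are not known exactly. Their poses are not given: they have to be found in the camera images.
- carton: the brown cardboard carton, 124 mm (x) by 240 mm (y), walls 114 mm high and 4 mm thick, fixed to the worktop, open at the top. Origin: centre of its underside, on the worktop; z up; x points across its short way, away from the robot, y along its long way, to the robot's left. Inner floor (4 mm thick) at z = 4 mm, free inside 116 by 232 mm. It may be turned up to 0.2 rad.
- flap_left (a joint): short end flap on the carton's left (+y) side, 114 mm long, 45 mm from hinge to free edge, 4 mm thick; hinge along carton x at carton y = +120 mm, z = 116 mm (mid board). Rad: 0 = shut flat (top face at z = 118 mm), 1.57 = upright, more = leaning out (stop 2.5). Stays where left; needs under 1 N at its edge.
- flap_left_edge (a point): middle of the free edge of the left end flap, half way through the board's thickness
- flap_right (a joint): short end flap on the carton's right (-y) side, 114 mm long, 45 mm from hinge to free edge, 4 mm thick; hinge along carton x at carton y = -120 mm, z = 116 mm (mid board). Rad: 0 = shut flat (top face at z = 118 mm), 1.57 = upright, more = leaning out (stop 2.5). Stays where left; needs under 1 N at its edge.
- flap_right_edge (a point): middle of the free edge of the right end flap, half way through the board's thickness
- flap_lid (a joint): big lid flap on the carton's near (-x) side, 240 mm long, 124 mm from hinge to free edge, 4 mm thick; hinge along carton y at carton x = -62 mm, z = 120.5 mm (mid board). Rad: 0 = shut flat (top face at z = 122.5 mm), 1.57 = upright, more = leaning out (stop 2.5). Stays where left; needs under 1.5 N at its edge.
- flap_lid_edge (a point): middle of the free edge of the lid flap, half way through the board's thickness
- dropper_1: small brown glass dropper bottle with a black screw collar and a black rubber bulb, 102 mm high, 70 g; may be absent. Origin: centre of its underside; z along the bottle to the bulb. Body 33 mm across up to the shoulder at 62 to 70 mm; collar 24 mm across from 62 to 77 mm; bulb 13 mm across from 77 to 102 mm. Best held at the collar from above.
- dropper_2: small brown glass dropper bottle with a black screw collar and a black rubber bulb, 102 mm high, 70 g; may be absent. Origin: centre of its underside; z along the bottle to the bulb. Body 33 mm across up to the shoulder at 62 to 70 mm; collar 24 mm across from 62 to 77 mm; bulb 13 mm across from 77 to 102 mm. Best held at the collar from above.
- dropper_3: small brown glass dropper bottle with a black screw collar and a black rubber bulb, 102 mm high, 70 g; may be absent. Origin: centre of its underside; z along the bottle to the bulb. Body 33 mm across up to the shoulder at 62 to 70 mm; collar 24 mm across from 62 to 77 mm; bulb 13 mm across from 77 to 102 mm. Best held at the collar from above.
- dropper_4: small brown glass dropper bottle with a black screw collar and a black rubber bulb, 102 mm high, 70 g; may be absent. Origin: centre of its underside; z along the bottle to the bulb. Body 33 mm across up to the shoulder at 62 to 70 mm; collar 24 mm across from 62 to 77 mm; bulb 13 mm across from 77 to 102 mm. Best held at the collar from above.
- dosing_cap: plain light-blue round dosing cap, 65 mm across at the base (a little less above, 56 mm at its closed top), 40 mm high, about 60 g, standing closed end up. Origin: centre of its underside; z up. The only blue cap; the white measuring cup is not part of the job.
- tape_measure: a yellow pocket tape measure, 64 x 56 x 53 mm, a bystander that is not part of the job. Origin: centre of its underside.
- tap_tip (a point): foremost point of the tap lever of the soap dispenser behind the work, a fixed obstacle. 41 mm further back and 314 mm higher hangs the lower front edge of a solid wall shelf, which runs along the whole back of the worktop: keep elbow and wrist in front of it.
There are look-alikes about, which are no part of the job. What is shaped like the dosing_cap but purple is not meant. What is shaped like the dropper_1 but red is not meant.

How it is judged (in metres and radians):
On the way, in this order (a step that is already met when the one before it is completed fails the run):
1. every dropper bottle stands upright on the carton's floor (x of dropper_1 in the frame of carton between -0.056 and 0.056 m and y of dropper_1 in the frame of carton between -0.115 and 0.115 m and z of dropper_1 in the frame of carton between -0.003 and 0.012 m and angle between each of dropper_1, dropper_2, dropper_3, dropper_4's own z axis and vertical below 0.15 rad and x of dropper_2 in the frame of carton between -0.056 and 0.056 m and y of dropper_2 in the frame of carton between -0.115 and 0.115 m and z of dropper_2 in the frame of carton between -0.003 and 0.012 m and x of dropper_3 in the frame of carton between -0.056 and 0.056 m and y of dropper_3 in the frame of carton between -0.115 and 0.115 m and z of dropper_3 in the frame of carton between -0.003 and 0.012 m and x of dropper_4 in the frame of carton between -0.056 and 0.056 m and y of dropper_4 in the frame of carton between -0.115 and 0.115 m and z of dropper_4 in the frame of carton between -0.003 and 0.012 m and contact force between the fingers and dropper_1 below 0.1 N and contact force between the fingers and dropper_2 below 0.1 N and contact force between the fingers and dropper_3 below 0.1 N and contact force between the fingers and dropper_4 below 0.1 N), for 0.2 s.
2. both end flaps are folded down while the big lid flap still stands open (value of joint each of flap_left, flap_right below 0.2 rad and value of joint flap_lid above 0.7 rad), for 0.2 s.
3. the lid flap is folded down over both end flaps (value of joint each of flap_left, flap_right, flap_lid below 0.2 rad), for 0.2 s.
At the end, for the whole second after the job is handed in: every dropper bottle present stands upright (within 0.15 rad) on the carton floor; all three flaps are within 0.15 rad of shut; the blue cap stands still and upright (within 0.1 rad) on the lid, its centre within 35 mm (carton x) and 60 mm (carton y) of the middle (x of dropper_1 in the frame of carton between -0.056 and 0.056 m and y of dropper_1 in the frame of carton between -0.115 and 0.115 m and z of dropper_1 in the frame of carton between -0.003 and 0.012 m and angle between each of dropper_1, dropper_2, dropper_3, dropper_4's own z axis and vertical below 0.15 rad and x of dropper_2 in the frame of carton between -0.056 and 0.056 m and y of dropper_2 in the frame of carton between -0.115 and 0.115 m and z of dropper_2 in the frame of carton between -0.003 and 0.012 m and x of dropper_3 in the frame of carton between -0.056 and 0.056 m and y of dropper_3 in the frame of carton between -0.115 and 0.115 m and z of dropper_3 in the frame of carton between -0.003 and 0.012 m and x of dropper_4 in the frame of carton between -0.056 and 0.056 m and y of dropper_4 in the frame of carton between -0.115 and 0.115 m and z of dropper_4 in the frame of carton between -0.003 and 0.012 m and value of joint each of flap_left, flap_right, flap_lid below 0.15 rad and x of dosing_cap in the frame of carton between -0.035 and 0.035 m and y of dosing_cap in the frame of carton between -0.06 and 0.06 m and z of dosing_cap in the frame of carton between 0.117 and 0.128 m and angle between dosing_cap's own z axis and vertical below 0.1 rad and linear speed of dosing_cap below 0.02 m/s); the robot touches nothing.
Of dropper_1, dropper_2, dropper_3, dropper_4 only 2 to 4 are there at a start; the rules pass over those that are not, and their reading is None.
At some moment in a run one of dosing_cap may be knocked a few centimetres aside while the robot is not near it.
It also fails if it takes over 210 s, if anything falls off the work surface, if the arm or the gripper's body presses on something with over 40 N, if the wrist force passes 120 N, or if a joint passes its speed limit or range.

## Working session

There is one attempt and no reset: what is moved stays moved. The work goes in short steps, Python scripts to look and compute and a shell command to move; the robot and the scene stay as the last step left them, time stands still between calls to the robot, and variables do not carry over. Pictures are saved under pics/ and viewed, and the job is handed in when it is done.

```bash
ls -la; mkdir -p pics; python3 - <<'E'
from plant import ctrl
import cv2,json
print(ctrl.get_obs())
for c in ["scene","side","wrist"]:
    im=ctrl.snapshot(c); cv2.imwrite(f"pics/{c}0.png",im[:,:,::-1])
    print(c,ctrl.camera_model(c))
    for n in ["carton","dropper_1","dosing_cap","tape_measure"]:
        print(n,[(d["confidence"],d["extent"]) for d in ctrl.find_in(c,n)])
E
```

```text
total 12
drwxr-xr-x  3 agent agent 4096 Dec  7 14:33 .
drwxr-xr-x 23 root  root  4096 Dec  7 14:33 ..
drwxr-xr-x  2 agent agent 4096 Dec  7 14:33 pics
{'clock': 0.0, 'joint_pos': array([ 9.18505822e+01,  2.05892588e+01,  6.32267352e-01, -2.14108660e-02,
       -7.01360216e+01, -1.65079722e+01]), 'qvel': array([-0.06269169, -0.07501947, -0.0721149 ,  0.01510458,  0.05825533,
       -0.07071588]), 'tau': array([-7.98453984e-04, -5.82710838e+01,  2.93055135e+01,  6.99728161e+00,
        6.98360396e-03, -1.62211750e-04]), 'tool_pos': array([0.17067346, 0.65248097, 0.1914318 ]), 'orientation': array([-8.99928657e+01, -9.48988132e-02, -1.04664687e+02]), 'force': array([-0.07972931,  0.32277377, -0.10432207]), 'moment': array([ 0.05467856, -0.0348868 ,  0.01896455]), 'opening': 0.08743413881579368}
scene {'fx': 555.616253965171, 'fy': 555.616253965171, 'cx': 307.3886111161434, 'cy': 242.20365545334596, 'dist_coeffs': array([-0.07312768,  0.        ,  0.        ,  0.        ,  0.        ]), 'origin': array([0.24144239, 0.88191379, 1.31017397]), 'orientation': array([-1.42814928e+02,  7.67451
[... 1099 characters left out ...]
 44.3]), (0.7, [269.2, 388.6, 34.9, 43.6])]
tape_measure [(0.51, [314.4, 162.9, 18.2, 18.3])]
wrist {'fx': 386.14567849043095, 'fy': 386.14567849043095, 'cx': 321.02480868656846, 'cy': 237.88912770709916, 'dist_coeffs': array([-0.05824163,  0.        ,  0.        ,  0.        ,  0.        ]), 'hand_eye': array([[ 9.99999630e-01, -9.50193002e-05,  8.54399048e-04,
         5.91488272e-04],
       [-8.50152367e-04, -2.56762044e-01,  9.66474278e-01,
        -1.92497538e-01],
       [ 1.27543537e-04, -9.66474647e-01, -2.56762030e-01,
         6.82532618e-02],
       [ 0.00000000e+00,  0.00000000e+00,  0.00000000e+00,
         1.00000000e+00]])}
carton []
dropper_1 []
dosing_cap []
tape_measure []
```

View pics/scene0.png

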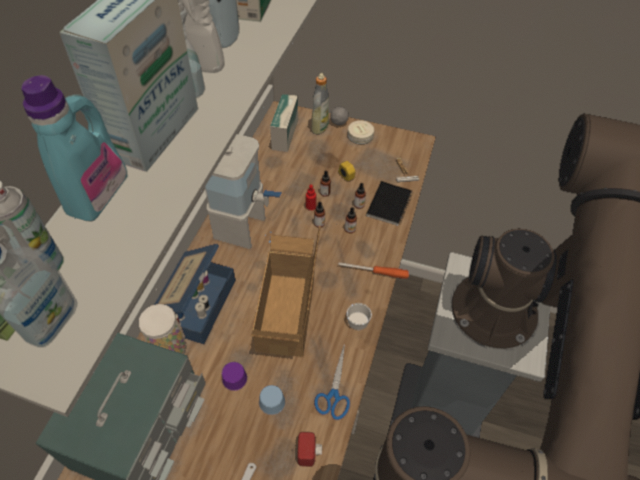

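View pics/side0.png

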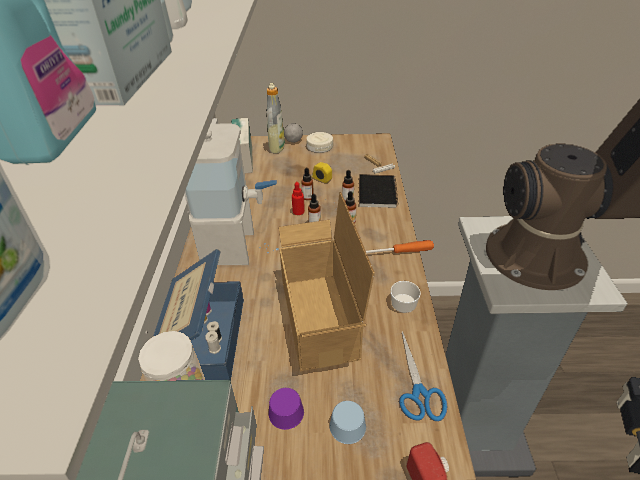

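View pics/wrist0.png

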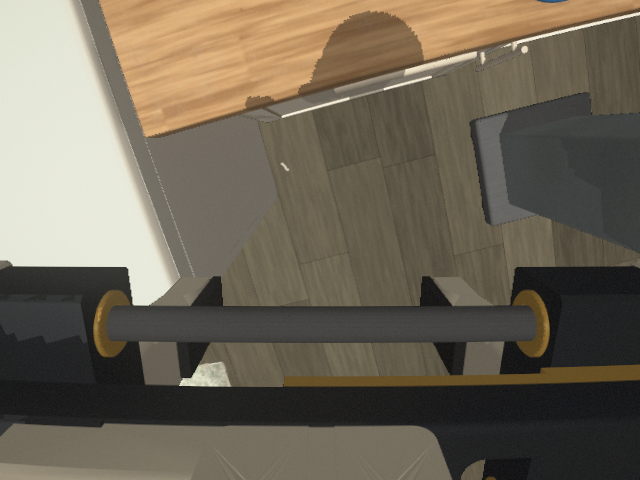

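```bash
cat > h.py <<'E'
import numpy as np, cv2
from scipy.spatial.transform import Rotation as R
from plant import ctrl
def rot(rpy): return R.from_euler('xyz',rpy,degrees=True).as_matrix()
def cam(name,obs=None):
    m=ctrl.camera_model(name)
    K=np.array([[m['fx'],0,m['cx']],[0,m['fy'],m['cy']],[0,0,1]]); d=np.array(m['dist_coeffs'])
    if name=='wrist':
        T=np.eye(4); T[:3,:3]=rot(obs['orientation']); T[:3,3]=obs['tool_pos']
        T=T@m['hand_eye']; return K,d,T[:3,:3],T[:3,3]
    return K,d,rot(m['orientation']),np.array(m['origin'])
def proj(c,P):
    K,d,Rm,o=c; P=np.atleast_2d(P).astype(float)
    rv=cv2.Rodrigues(Rm.T)[0]; return cv2.projectPoints(P,rv,-Rm.T@o,K,d)[0][:,0]
def ray(c,uv,z):
    K,d,Rm,o=c; p=cv2.undistortPoints(np.array([[uv]],float),K,d)[0,0]
    v=Rm@np.array([p[0],p[1],1]); return o+v*(z-o[2])/v[2]
def crop(im,x,y,w,h,s,name):
    cv2.imwrite(name,cv2.resize(im[y:y+h,x:x+w,::-1],None,fx=s,fy=s,interpolation=cv2.INTER_CUBIC))
def cyl(prof,n=24):
    a=np.linspace(0,2*np.pi,n,endpoint=False)
    return np.vstack([np.c_[r*np.cos(a),r*np.sin(a),0*a+z] for r,z in prof])
BOT=cyl([(.0165,0),(.0165,.062),(.012,.077),(.0065,.077),(.0065,.102)])
CAP=cyl([(.0325,0),(.028,.04)])
def box(c,pts):
    q=proj(c,pts); l,t=q.min(0); r,b=q.max(0); return np.array([l,t,r,b])
def fit(c,ext,pts):
    from scipy.optimize import least_squares
    e=np.array([ext[0],ext[1],ext[0]+ext[2],ext[1]+ext[3]])
    p0=ray(c,[(e[0]+e[2])/2,(e[1]+e[3])/2],.03)[:2]
    s=least_squares(lambda p:box(c,pts+[p[0],p[1],0])-e,p0)
    return s.x,np.abs(s.fun).max()
E
python3 - <<'E'
from h import *
im={}
for c in ["scene","side"]:
    im[c]=ctrl.snapshot(c); C=cam(c)
    for n,m in [("dropper_1",BOT),("dosing_cap",CAP)]:
        for d in ctrl.find_in(c,n):
            p,e=fit(C,d["extent"],m); print(c,n,d["confidence"],np.round(d["extent"]),p.round(4),e.round(1))
crop(im["scene"],230,140,170,220,2.7,"pics/s1.png")
crop(im["side"],260,150,130,230,2.6,"pics/d1.png")
print(ctrl.get_obs()["clock"])
E
```

```text
scene dropper_1 0.79 [312. 204.  12.  22.] [ 0.5483 -0.1333] 2.8
scene dropper_1 0.71 [358. 182.  11.  25.] [ 0.4393 -0.2555] 1.4
scene dropper_1 0.61 [307. 186.   8.  27.] [ 0.5862 -0.1854] 1.7
scene dropper_1 0.6 [346. 208.  10.  27.] [ 0.447  -0.1434] 1.2
scene dropper_1 0.56 [318. 172.  15.  26.] [ 0.5624 -0.2561] 1.8
scene dosing_cap 0.76 [261. 384.  23.  30.] [0.4826 0.4302] 1.7
scene dosing_cap 0.58 [222. 364.  25.  26.] [0.5946 0.4056] 1.5
side dropper_1 0.7 [306. 195.  16.  26.] [ 0.5456 -0.1446] 5.1
side dropper_1 0.67 [347. 190.  11.  30.] [ 0.4413 -0.1531] 2.9
side dropper_1 0.58 [303. 168.  11.  34.] [ 0.5608 -0.2549] 0.5
side dropper_1 0.57 [292. 180.  14.  36.] [ 0.5843 -0.191 ] 0.6
side dosing_cap 0.9 [269. 389.  36.  42.] [0.5919 0.4097] 0.6
side dosing_cap 0.61 [334. 402.  30.  43.] [0.4808 0.4346] 3.5
1.05
```

View pics/s1.png

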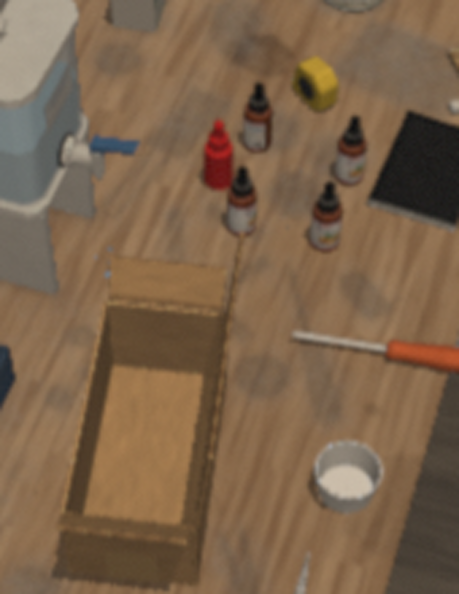

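View pics/d1.png

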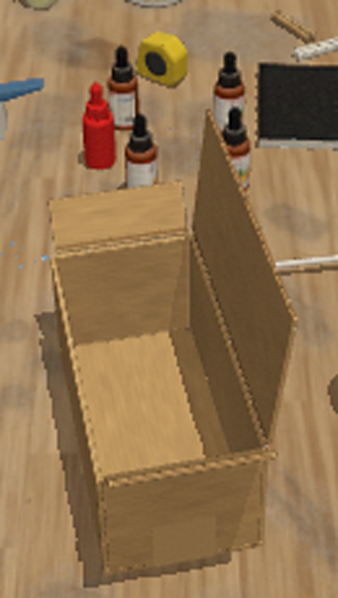

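```bash
cat >> h.py <<'E'
def c2w(p,P):
    P=np.atleast_2d(np.array(P,float)); c,s=np.cos(p[2]),np.sin(p[2])
    return np.c_[p[0]+c*P[:,0]-s*P[:,1],p[1]+s*P[:,0]+c*P[:,1],P[:,2]]
def lidpts(a): 
    x=-.062+.124*np.cos(a); z=.1205+.124*np.sin(a)
    return [[-.062,.12,.1205],[x,.12,z],[x,-.12,z],[-.062,-.12,.1205]]
def endpts(a,s):
    y=s*(.12-.045*np.cos(a)); z=.116+.045*np.sin(a)
    return [[-.057,s*.12,.116],[-.057,y,z],[.057,y,z],[.057,s*.12,.116]]
def boxpts(z,h=(.062,.12)): return [[-h[0],h[1],z],[-h[0],-h[1],z],[h[0],-h[1],z],[h[0],h[1],z]]
def overlay(im,c,p,lid,l,r):
    im=im.copy()
    for pts,col in [(lidpts(lid),(255,0,255)),(endpts(l,1),(0,255,0)),(endpts(r,-1),(0,255,255)),(boxpts(0),(255,0,0)),(boxpts(.114),(255,255,0)),(boxpts(.004,(.058,.116)),(0,0,255))]:
        q=proj(c,c2w(p,pts)); cv2.polylines(im,[np.round(q*8).astype(int)],True,col,1,cv2.LINE_AA,3)
    return im
E
cat > f1.py <<'E'
from h import *
from scipy.optimize import least_squares
S=cam("side");C=cam("scene")
f=lambda x,y:(260+x/2.6,150+y/2.6)
g=lambda x,y:(230+x/2.7,140+y/2.7)
sd=[f(270,452),f(297,320),f(208,110),f(190,237),f(55,200),f(182,182),f(108,570),f(262,545),f(75,342)]
sc=[g(110,257),g(228,268),g(117,363),g(203,370)]
def res(p):
    L=lidpts(p[3]);E=endpts(p[4],-1);B=boxpts(0);F=boxpts(.004,(.058,.116))
    a=proj(S,c2w(p,L+[E[2],E[1],B[3],B[0],F[2]]))-sd
    b=proj(C,c2w(p,[E[2],E[1],F[2],F[1]]))-sc
    return np.r_[a.ravel(),b.ravel()]
s=least_squares(res,[.52,.1,0,1.6,1.9],loss='soft_l1');print(s.x.round(4));print(s.fun.reshape(-1,2).round(1).tolist())
for c,k,n in [("side",S,(250,150,140,240)),("scene",C,(230,200,110,170))]:
    im=ctrl.snapshot(c); im=cv2.resize(overlay(im,k,s.x,s.x[3],2.2,s.x[4])[n[1]:n[1]+n[3],n[0]:n[0]+n[2]],None,fx=2.5,fy=2.5)
    cv2.imwrite(f"pics/ov_{c}.png",im[:,:,::-1])
E
python3 f1.py; python3 -c "
import cv2,numpy as np
a=cv2.imread('pics/ov_side.png');b=cv2.imread('pics/ov_scene.png');h=max(len(a),len(b))
p=lambda i:np.vstack([i,np.zeros((h-len(i),i.shape[1],3),'uint8')])
cv2.imwrite('pics/ov.png',np.hstack([p(a),p(b)]))"
```

```text
[0.5321 0.1895 0.1955 1.6641 2.1582]
[[0.0, -2.8], [-0.4, -0.6], [0.4, -1.1], [1.7, -3.6], [-2.1, -0.3], [0.1, -0.6], [-1.4, 1.7], [0.5, 0.0], [-3.8, 2.1], [0.9, 0.3], [0.1, 0.5], [-0.9, 1.6], [8.0, 3.3]]
```

View pics/ov.png

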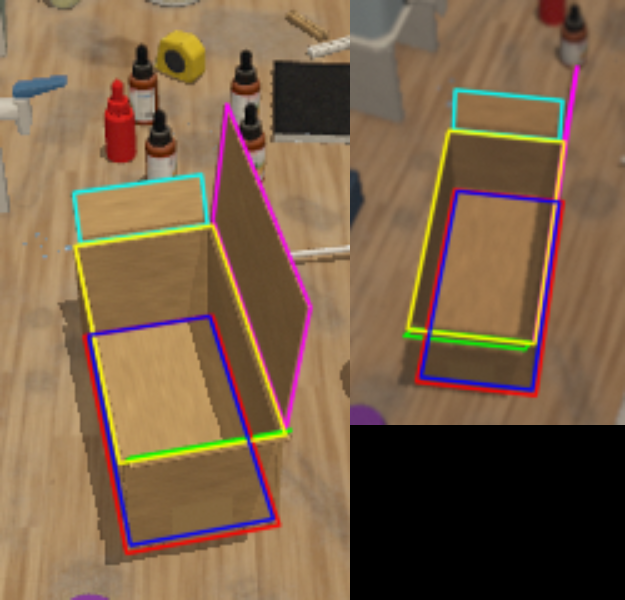

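```bash
python3 -m crank '[[[-1,20,-55,20,0],[-1,45,-100,60,-0.15],[-1,75,-140,110,-0.3],[-1,110,-140,165,-0.452],[-1,145,-140,220,-0.452],[-1,180,-140,275,-0.452],[-1,222,-140,346,-0.452],[-1,222,-140,346,-0.452]]]'
```

```text
clock: 2.15
tool_pos: [0.4508, 0.3485, 0.3328]
orientation: [-90.0, 0.0, -78.8]
force: [0.4, 0.9, 0.4]
opening: 0.0878
```

```bash
cat > w.py <<'E'
import sys
from h import *
def shot(name,ov=True):
    o=ctrl.get_obs(); im=ctrl.snapshot("wrist"); C=cam("wrist",o)
    cv2.imwrite(f"pics/{name}.png",im[:,:,::-1]); return o,im,C
if __name__=="__main__":
    o,im,C=shot(sys.argv[1]); print(o["tool_pos"],o["orientation"],o["clock"])
    for n in sys.argv[2:]:
        for d in ctrl.find_in("wrist",n):
            p,e=fit(C,d["extent"],BOT if n[:2]=="dr" else CAP); print(n,d["confidence"],np.round(d["extent"]),p.round(4),e.round(1))
E
python3 w.py w1 dosing_cap; python3 -m crank '[[[-1,50,0,-5,0],[-1,105,0,-12,0],[-1,165,0,-20,0],[-1,225,0,-26,0],[-1,285,0,-33,0],[-1,345,0,-40,0],[-1,405,0,-47,0],[-1,465,0,-54,0],[-1,515,0,-60,0],[-1,548,0,-63,0],[-1,548,0,-63,0]]]'; python3 w.py w2 dropper_1
```

```text
[0.45083962 0.34849167 0.33281983] [-8.99645276e+01  2.23514174e-02 -7.88454556e+01] 2.15
dosing_cap 0.95 [238. 127.  51.  50.] [0.4817 0.4306] 0.5
dosing_cap 0.76 [274.  41.  51.  58.] [0.5904 0.4036] 0.2
clock: 3.62
tool_pos: [0.4944, -0.2006, 0.3318]
orientation: [-90.1, 0.0, -78.9]
force: [0.5, 0.2, 0.1]
opening: 0.0876
[ 0.4943739  -0.20057631  0.33181553] [-9.00571365e+01  7.94740655e-03 -7.89157674e+01] 3.625
dropper_1 0.92 [317.  96.  26.  33.] [ 0.5886 -0.1932] 1.3
dropper_1 0.9 [368. 133.  31.  25.] [ 0.565  -0.2646] 2.0
dropper_1 0.89 [264. 125.  29.  29.] [ 0.5466 -0.1378] 1.5
dropper_1 0.84 [260. 199.  27.  35.] [ 0.4505 -0.1483] 2.1
dropper_1 0.64 [340. 211.  24.  39.] [ 0.4513 -0.2492] 2.7
```

View pics/w1.png

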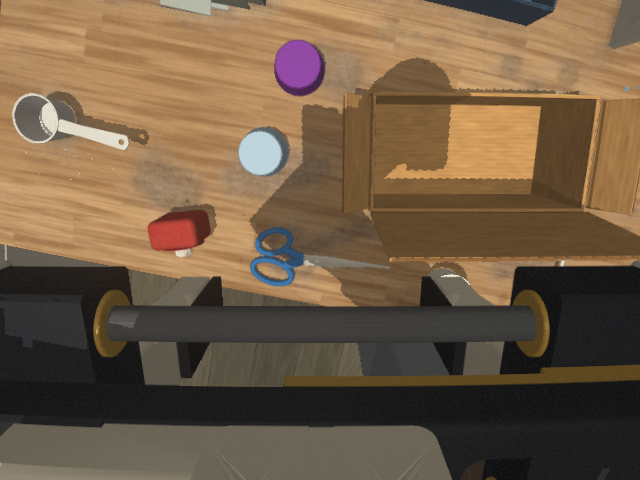

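View pics/w2.png

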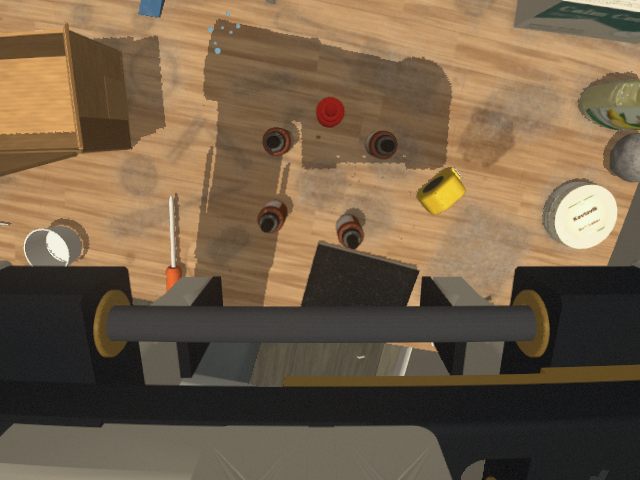

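```bash
python3 - <<'E'
from h import *
o={"tool_pos":np.array([0.4943739,-0.20057631,0.33181553]),"orientation":np.array([-90.0571,0.0079,-78.9158])}
C=cam("wrist",o)
im=cv2.imread("pics/w2.png")
for k,p in dict(A=(.5466,-.1378),D=(.565,-.2646),C=(.4505,-.1483),B=(.4513,-.2492)).items():
    for r,z,col in [(.0165,0,(255,0,0)),(.012,.077,(0,255,0)),(.0065,.102,(0,255,255))]:
        q=proj(C,cyl([(r,z)])+[p[0],p[1],0]); cv2.polylines(im,[np.round(q*8).astype(int)],True,col,1,cv2.LINE_AA,3)
a=cv2.resize(im[110:260,240:410],None,fx=3.5,fy=3.5,interpolation=cv2.INTER_CUBIC)
cv2.imwrite("pics/w2c.png",a)
o={"tool_pos":np.array([0.45083962,0.34849167,0.33281983]),"orientation":np.array([-89.9645,.0224,-78.8455])}
C=cam("wrist",o); im=cv2.imread("pics/w1.png")
a=overlay(im,C,[0.5321,0.1895,0.1955],1.66,2.2,2.158)
cv2.imwrite("pics/w1c.png",cv2.resize(a[70:280,320:640],None,fx=2.5,fy=2.5))
E
```

```text
(no output)
```

View pics/w2c.png

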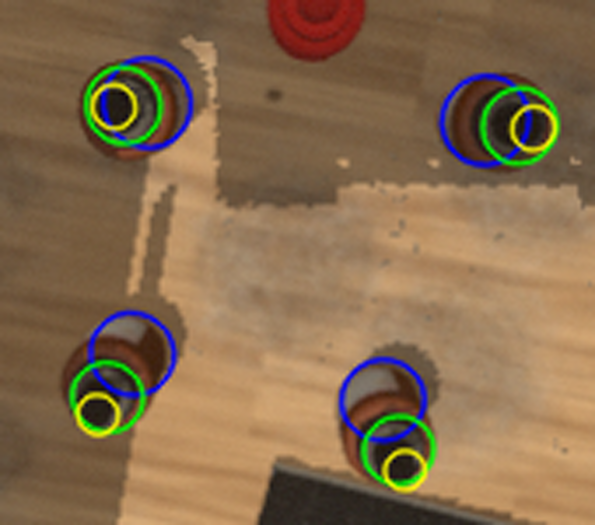

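View pics/w1c.png

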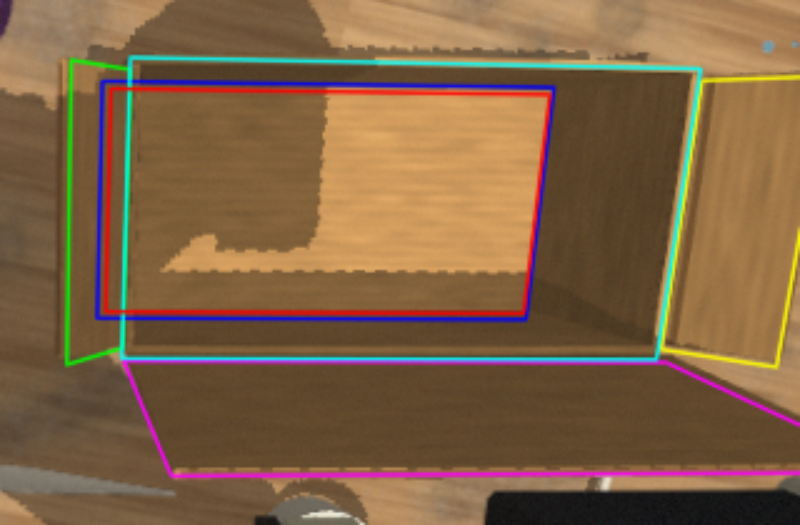

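```bash
python3 -m crank '[[[-0.2,-25,40,30,0],[-0.2,-52,90,63,0],[-0.2,-52,150,63,0],[-0.2,-52,180,63,0],[-0.2,-52,210,63,0],[-0.2,-52,240,63,0],[-0.2,-52,265,63,0],[-0.2,-52,265,63,0],[0.9,-52,265,63,0],[0.9,-52,265,63,0],[0.9,-52,265,63,0],[0.9,-52,265,63,0]]]'
```

```text
clock: 5.22
tool_pos: [0.5463, -0.1358, 0.0678]
orientation: [-90.0, -0.0, -78.8]
force: [0.2, 0.1, -0.1]
opening: 0.0181
```

```bash
python3 -m crank '[[[0.9,0,0,0,0],[0.9,0,0,0,0],[0.9,0,-5,0,0],[0.9,0,-20,0,0]]]'; python3 - <<'E'
from h import *
im=ctrl.snapshot("side"); crop(im,230,100,180,150,3.5,"pics/g1.png")
E
```

```text
clock: 5.72
tool_pos: [0.5455, -0.1358, 0.0875]
orientation: [-90.1, 0.0, -78.8]
force: [-0.7, -0.9, 0.4]
opening: 0.0046
```

View pics/g1.png

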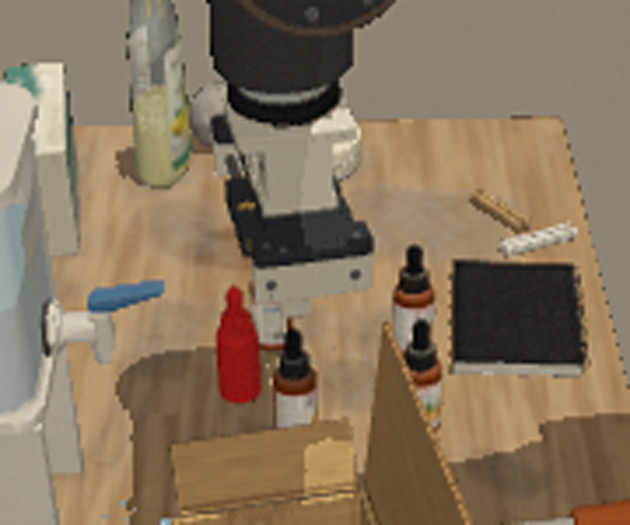

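```bash
python3 - <<'E'
from h import *
o=ctrl.get_obs(); f=lambda q:((q-[230,100])*3.5).round()
S=cam("side"); print(f(proj(S,[o["tool_pos"],[.5466,-.1378,.102],[.5466,-.1378,0]])))
ims={c:ctrl.snapshot(c) for c in ("scene","side")}
for c in ims:
    for d in ctrl.find_in(c,"dropper_1"):
        e=d["extent"]; p,r=fit(cam(c),e,BOT); print(c,d["confidence"],np.round(e),p.round(4),r.round(1))
crop(ims["scene"],270,140,130,100,5,"pics/g2.png")
print(((proj(cam("scene"),[o["tool_pos"],[.5466,-.1378,.102],[.5466,-.1378,0]])-[270,140])*5).round())
E
```

```text
[[288. 341.]
 [288. 326.]
 [292. 434.]]
scene 0.72 [347. 208.  11.  25.] [ 0.4439 -0.1444] 1.7
scene 0.69 [313. 204.  10.  20.] [ 0.5473 -0.1359] 4.0
scene 0.56 [358. 183.   8.  25.] [ 0.4429 -0.2497] 2.3
side 0.8 [296. 180.  11.  36.] [ 0.5775 -0.1884] 1.1
side 0.74 [307. 191.  15.  30.] [ 0.543  -0.1515] 2.8
side 0.64 [300. 186.  17.  16.] [ 0.5612 -0.208 ] 9.6
side 0.64 [349. 192.   9.  29.] [ 0.4384 -0.1516] 3.6
side 0.49 [341. 171.  13.  28.] [ 0.4486 -0.2515] 3.4
[[243. 323.]
 [245. 308.]
 [243. 419.]]
```

View pics/g2.png

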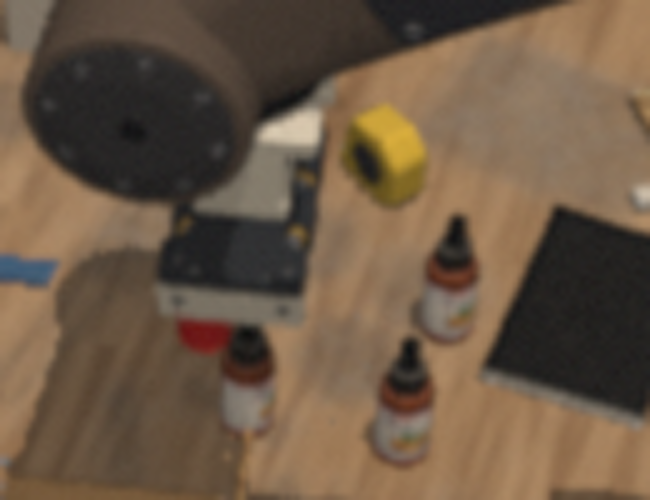

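```bash
python3 w.py w3; python3 - <<'E'
from h import *
im=ctrl.snapshot("side"); crop(im,280,150,70,70,8.5,"pics/g3.png")
E
```

```text
[ 0.5461382  -0.13572704  0.08764763] [-8.99623725e+01  4.12560997e-03 -7.87641428e+01] 5.975
```

View pics/g3.png

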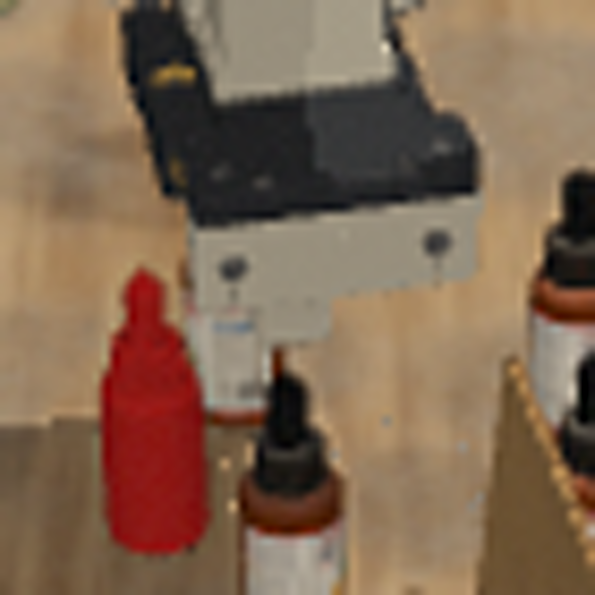

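View pics/w3.png

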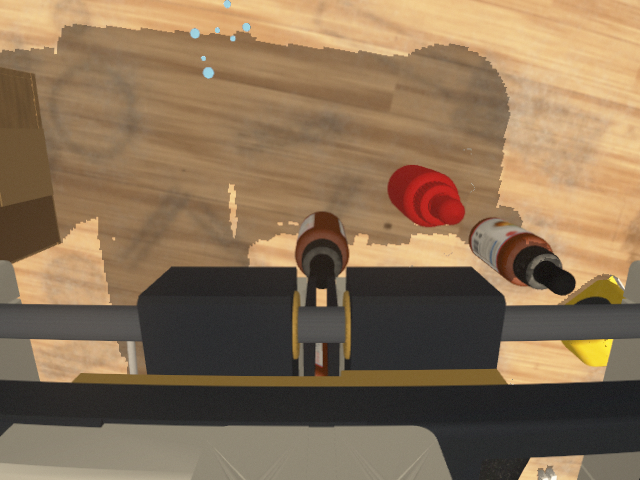

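```bash
python3 - <<'E'
from h import *
o=ctrl.get_obs(); C=cam("wrist",o)
t=o["tool_pos"]
print("tcp",proj(C,[t,t+[0,0,.019],t+[0,0,.066]]).round())
for p in [(.5466,-.1378),(.556,-.1378)]:
    print(proj(C,[[*p,0],[*p,.062],[*p,.077],[*p,.102]]).round())
S=cam("side");print(proj(S,[t,t+[0,0,.019],t+[0,0,.066],t+[0,.1,.066],t+[0,.04,0]]).round(1))
E
```

```text
tcp [[320. 269.]
 [320. 282.]
 [320. 330.]]
[[323. 229.]
 [324. 254.]
 [324. 262.]
 [325. 278.]]
[[326. 217.]
 [327. 239.]
 [327. 246.]
 [328. 260.]]
[[312.8 198.3]
 [312.6 192.3]
 [312.1 176.9]
 [311.7 200.6]
 [312.7 207.6]]
```

```bash
python3 -c "
import cv2
a=cv2.imread('pics/w3.png')[190:390,220:420];cv2.imwrite('pics/w3c.png',cv2.resize(a,None,fx=3,fy=3,interpolation=cv2.INTER_CUBIC))"
```

```text
(no output)
```

View pics/w3c.png

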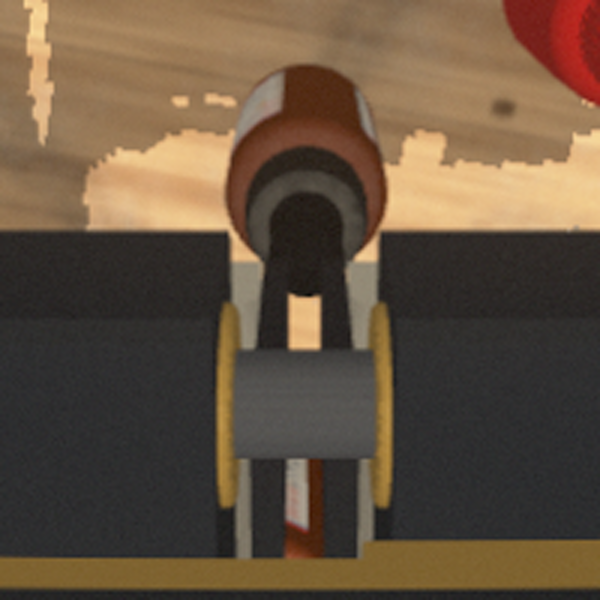

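```bash
python3 - <<'E'
from h import *
o=ctrl.get_obs(); K,d,Rm,org=cam("wrist",o)
H=ctrl.camera_model("wrist")["hand_eye"]; C=(K,d,H[:3,:3],H[:3,3])
for y in (0,-.02,-.04,-.066):
  for z in (.0095,-.0095): print(y,z,proj(C,[[-.065,y,z],[-.044,y,z],[-.0023,y,z],[.0023,y,z],[.023,y,z],[.044,y,z]]).round().tolist())
E
python3 -c "
import cv2
a=cv2.imread('pics/w1.png')[230:400,80:280];cv2.imwrite('pics/w1f.png',cv2.resize(a,None,fx=3,fy=3,interpolation=cv2.INTER_CUBIC))"
```

```text
0 0.0095 [[196.0, 251.0], [236.0, 251.0], [316.0, 252.0], [325.0, 252.0], [364.0, 251.0], [404.0, 251.0]]
0 -0.0095 [[199.0, 285.0], [238.0, 285.0], [316.0, 286.0], [325.0, 286.0], [363.0, 286.0], [402.0, 285.0]]
-0.02 0.0095 [[183.0, 264.0], [227.0, 264.0], [315.0, 264.0], [325.0, 264.0], [369.0, 264.0], [413.0, 264.0]]
-0.02 -0.0095 [[187.0, 301.0], [230.0, 301.0], [315.0, 301.0], [325.0, 301.0], [368.0, 301.0], [411.0, 301.0]]
-0.04 0.0095 [[167.0, 279.0], [216.0, 279.0], [315.0, 279.0], [326.0, 279.0], [375.0, 279.0], [424.0, 279.0]]
-0.04 -0.0095 [[172.0, 319.0], [219.0, 320.0], [315.0, 320.0], [325.0, 320.0], [373.0, 320.0], [421.0, 320.0]]
-0.066 0.0095 [[140.0, 305.0], [197.0, 305.0], [314.0, 305.0], [326.0, 305.0], [384.0, 305.0], [443.0, 305.0]]
-0.066 -0.0095 [[147.0, 351.0], [202.0, 352.0], [314.0, 353.0], [326.0, 353.0], [382.0, 352.0], [438.0, 352.0]]
```

View pics/w1f.png

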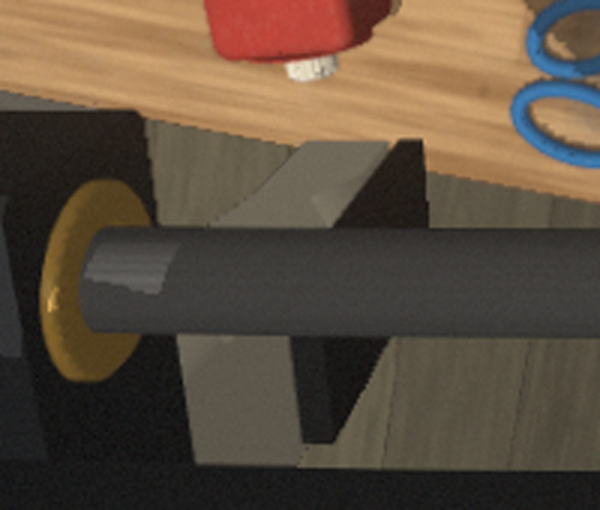

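```bash
python3 -m crank '[[[-0.2,0,0,0,0],[-0.2,0,0,0,0],[-0.2,0,0,0,0],[-0.2,0,0,0,0],[-0.2,2,15,0,0],[-0.2,2,30,0,0],[-0.2,2,42,0,0],[-0.2,2,42,0,0]]]'; python3 -m crank '[[[0.9,0,0,0,0],[0.9,0,0,0,0],[0.9,0,0,0,0],[0.9,0,0,0,0],[0.9,0,0,0,0],[0.9,0,0,0,0],[0.9,0,0,0,0]]]'; python3 - <<'E'
from h import *
im=ctrl.snapshot("side"); crop(im,270,130,80,100,6,"pics/g4.png")
print(ctrl.get_obs()["opening"])
E
```

```text
clock: 7.08
tool_pos: [0.5454, -0.1378, 0.0437]
orientation: [-90.2, 0.0, -78.8]
force: [-0.7, 1.1, 0.3]
opening: 0.0526
clock: 7.95
tool_pos: [0.5465, -0.1378, 0.0455]
orientation: [-90.0, -0.0, -78.8]
force: [-0.5, 0.4, 1.2]
opening: 0.0115
0.011787749327781318
```

View pics/g4.png

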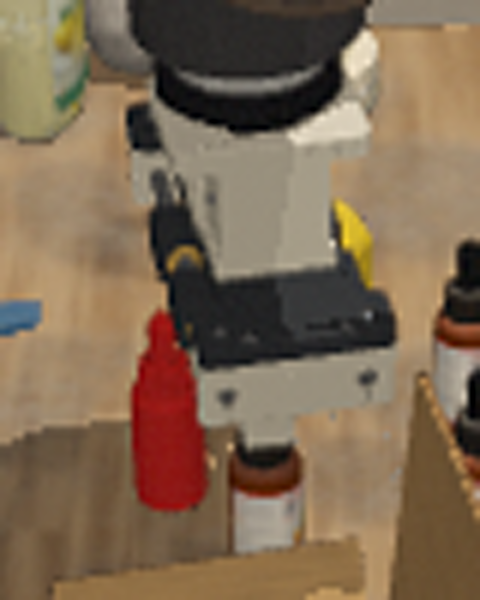

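```bash
python3 -m crank '[[[0.9,0,-10,0,0],[0.9,0,-25,0,0],[0.9,0,-45,0,0],[0.9,0,-45,0,0],[0.9,0,-45,0,0]]]'; python3 - <<'E'
from h import *
im=ctrl.snapshot("side"); crop(im,270,130,80,100,6,"pics/g5.png")
print(ctrl.get_obs()["opening"])
E
```

```text
clock: 8.62
tool_pos: [0.5463, -0.1377, 0.0905]
orientation: [-90.0, 0.0, -78.8]
force: [0.0, -0.7, -1.3]
opening: 0.0116
0.011874942337560099
```

View pics/g5.png

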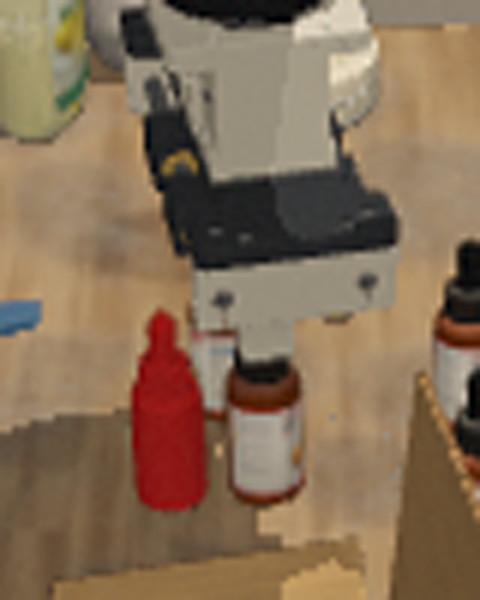

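```bash
python3 - <<'E'
from h import *
K,d,_,_=cam("side")
m=ctrl.camera_model("wrist");H=m["hand_eye"];K=np.array([[m['fx'],0,m['cx']],[0,m['fy'],m['cy']],[0,0,1]]);C=(K,np.array(m['dist_coeffs']),H[:3,:3],H[:3,3])
for h in (.05,.066,.08,.1,.12):
  print(h,proj(C,[[.02,-h,.039],[.044,-h,.039],[.065,-h,.039],[.0965,-h,.039]]).round().tolist())
E
python3 w.py w4
```

```text
0.05 [[373.0, 215.0], [436.0, 215.0], [491.0, 215.0], [570.0, 216.0]]
0.066 [[379.0, 225.0], [450.0, 225.0], [511.0, 225.0], [598.0, 225.0]]
0.08 [[386.0, 235.0], [465.0, 235.0], [532.0, 235.0], [628.0, 235.0]]
0.1 [[399.0, 255.0], [493.0, 255.0], [572.0, 255.0], [682.0, 254.0]]
0.12 [[419.0, 285.0], [534.0, 284.0], [630.0, 283.0], [756.0, 281.0]]
[ 0.54603162 -0.13772203  0.09006719] [-9.00279566e+01  1.52485313e-02 -7.87703382e+01] 8.675
```

View pics/w4.png

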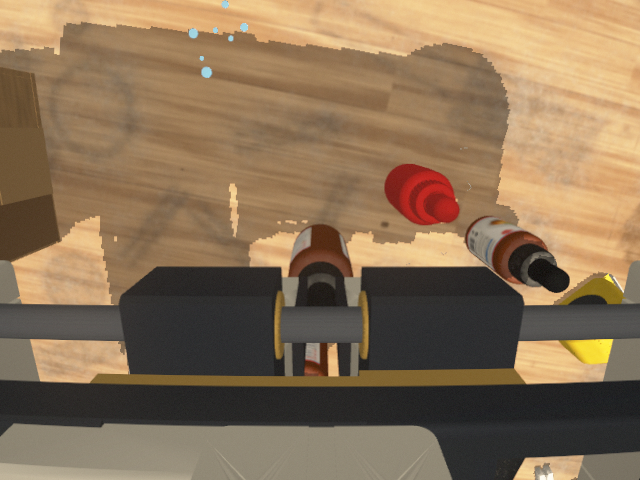

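```bash
python3 -m crank '[[[0.9,0,-60,0,0],[0.9,0,-120,0,0],[0.9,-40,-160,8,0],[0.9,-90,-160,16,0],[0.9,-140,-160,25,0],[0.9,-190,-160,34,0],[0.9,-240,-160,43,0],[0.9,-290,-160,52,0],[0.9,-335,-160,60,0],[0.9,-369,-160,66,0],[0.9,-369,-160,66,0]]]'; python3 - <<'E'
from h import *
a=ctrl.snapshot("side")[110:330,240:400];b=ctrl.snapshot("scene")[120:340,210:370]
cv2.imwrite("pics/p1.png",cv2.resize(np.hstack([a,b])[:,:,::-1],None,fx=2.5,fy=2.5,interpolation=cv2.INTER_CUBIC))
E
```

```text
clock: 10.1
tool_pos: [0.5387, 0.239, 0.249]
orientation: [-90.1, -0.0, -78.6]
force: [-0.2, 0.3, -0.8]
opening: 0.0117
```

View pics/p1.png

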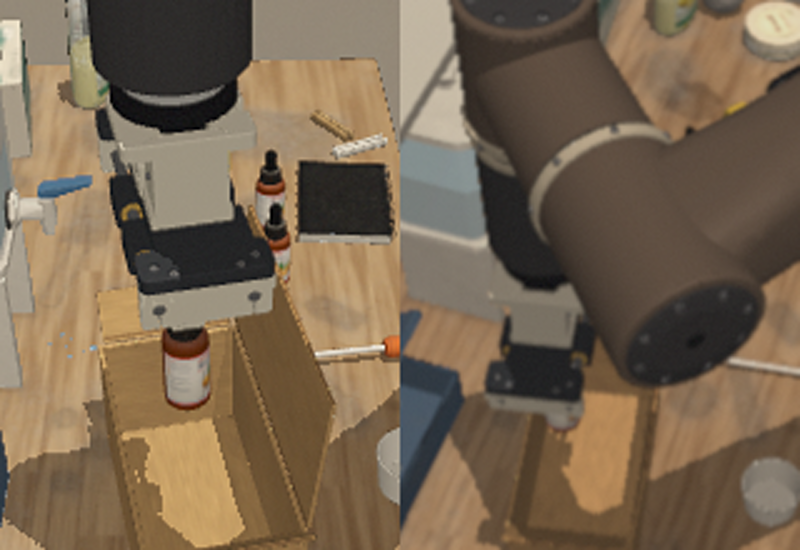

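```bash
python3 -m crank '[[[0.9,2,50,0,0],[0.9,2,100,0,0],[0.9,2,140,0,0],[0.9,2,170,0,0],[0.9,2,185,0,0],[0.9,2,193,0,0],[0.9,2,197,0,0],[0.9,2,199,0,0],[0.9,2,199,0,0]]]'
```

```text
clock: 11.32
tool_pos: [0.5399, 0.2353, 0.052]
orientation: [-89.9, 0.0, -78.8]
force: [1.0, 0.5, -1.0]
opening: 0.012
```

```bash
python3 -m crank '[[[0.9,0,1.5,0,0],[0.9,0,1.5,0,0],[0.9,0,1.5,0,0]]]';  python3 -m crank '[[[0.4,0,0,0,0],[0.4,0,0,0,0],[0.4,0,0,0,0],[0.4,0,0,0,0],[0.4,0,-30,0,0],[0.4,0,-70,0,0],[0.4,0,-120,0,0],[0.2,0,-170,0,0],[0,0,-200,0,0],[0,0,-200,0,0]]]'; python3 - <<'E'
from h import *
a=ctrl.snapshot("side")[110:330,240:400];b=ctrl.snapshot("scene")[120:340,210:370]
cv2.imwrite("pics/p2.png",cv2.resize(np.hstack([a,b])[:,:,::-1],None,fx=2.5,fy=2.5,interpolation=cv2.INTER_CUBIC))
E
python3 w.py w5
```

```text
clock: 11.7
tool_pos: [0.5397, 0.2351, 0.05]
orientation: [-90.0, 0.0, -78.8]
force: [0.6, 0.7, -1.1]
opening: 0.0118
clock: 12.95
tool_pos: [0.5408, 0.2358, 0.253]
orientation: [-89.7, 0.1, -78.7]
force: [0.3, -0.0, -0.2]
opening: 0.0432
[0.53932791 0.23505146 0.2495907 ] [-9.00100014e+01  2.34190142e-02 -7.87645360e+01] 13.05
```

View pics/p2.png

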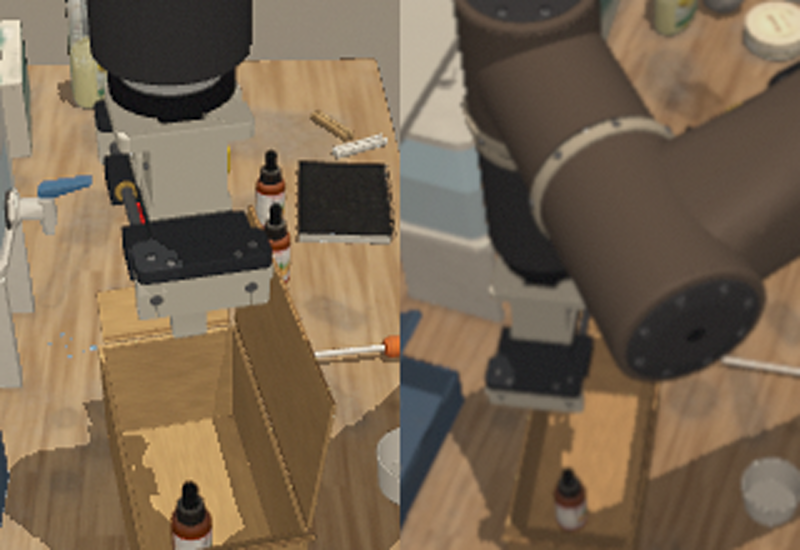

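View pics/w5.png

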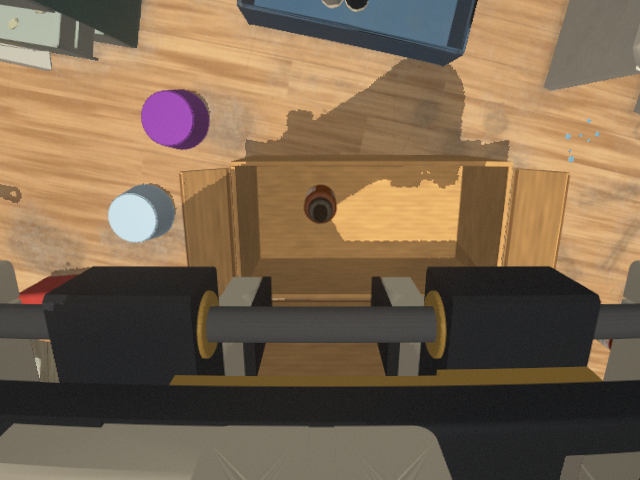

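```bash
python3 - <<'E'
from h import *
o={"tool_pos":np.array([0.4943739,-0.20057631,0.33181553]),"orientation":np.array([-90.0571,0.0079,-78.9158])}
C=cam("wrist",o)
for n,u in dict(A=(272.8,140),D=(392.3,145.7),C=(267.7,227.7),B=(355.1,243.4)).items(): print(n,ray(C,u,.102).round(4))
t=np.array([.5400,.2354]); T=R.from_euler('z',-78.8,degrees=True).as_matrix()[:2,:2]
for n,p in dict(D=(.564,-.262),C=(.447,-.1485),B=(.449,-.2495)).items(): print(n,(T.T@(np.array(p)-t)*1000).round(), )
E
```

```text
A [ 0.5468 -0.1385  0.102 ]
D [ 0.5656 -0.2648  0.102 ]
C [ 0.4509 -0.1485  0.102 ]
B [ 0.4519 -0.2489  0.102 ]
D [493. -73.]
C [ 359. -166.]
B [ 458. -183.]
```

```bash
python3 -m crank '[[[0,55,0,-8,0],[0,115,0,-17,0],[0,175,0,-26,0],[0,235,0,-35,0],[0,295,0,-44,0],[0,355,0,-53,0],[0,415,0,-62,0],[0,465,0,-69,0],[0,495,0,-73,0],[0,495,0,-73,0]]]'; python3 w.py w6 dropper_1
```

```text
clock: 14.35
tool_pos: [0.5636, -0.2665, 0.2476]
orientation: [-90.2, 0.1, -78.9]
force: [-0.9, -0.2, -0.7]
opening: 0.0436
[ 0.56356422 -0.26651834  0.24759705] [-9.01950889e+01  6.90393321e-02 -7.89348829e+01] 14.35
dropper_1 0.97 [235. 145.  38.  36.] [ 0.5905 -0.1918] 1.5
dropper_1 0.84 [274. 271.  31.  37.] [ 0.4643 -0.2511] 10.6
dropper_1 0.67 [304. 178.  31.  41.] [ 0.5667 -0.2643] 1.1
dropper_1 0.48 [189. 257.  30.  19.] [ 0.4725 -0.1558] 17.4
```

View pics/w6.png

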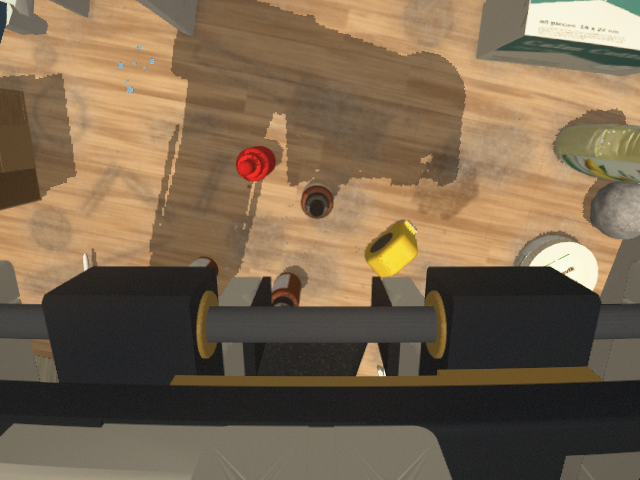

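```bash
python3 -m crank '[[[0,-1,55,2,0],[0,-1,100,2,0],[0,-1,140,2,0],[0,-1,170,2,0],[0,-1,190,2,0],[0,-1,203,2,0],[0.9,-1,203,2,0],[0.9,-1,203,2,0],[0.9,-1,203,2,0],[0.9,-1,203,2,0],[0.9,-1,203,2,0],[0.9,-1,203,2,0]]]'
```

```text
clock: 15.95
tool_pos: [0.5669, -0.2634, 0.0476]
orientation: [-89.9, -0.0, -78.7]
force: [-1.3, 0.4, 5.3]
opening: 0.0116
```

```bash
python3 -m crank '[[[0.9,0,0,0,0],[0.9,0,-12,0,0],[0.9,0,-40,0,0],[0.9,0,-90,0,0],[0.9,0,-150,0,0],[0.9,0,-205,0,0],[0.9,0,-205,0,0]]]'; python3 - <<'E'
from h import *
o=ctrl.get_obs();print(o["force"],o["tool_pos"])
crop(ctrl.snapshot("side"),240,90,130,130,4,"pics/g6.png")
E
```

```text
clock: 16.82
tool_pos: [0.5685, -0.2642, 0.258]
orientation: [-89.5, -0.2, -78.7]
force: [0.4, -0.2, -1.8]
opening: 0.0117
[ 0.3604769  -0.16103201 -1.80931299] [ 0.56845386 -0.26424407  0.25795639]
```

View pics/g6.png

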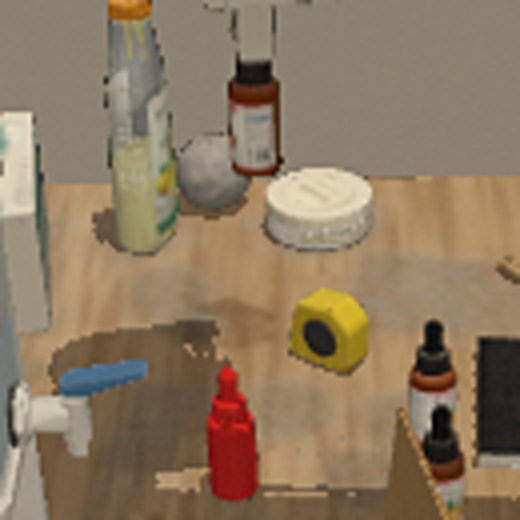

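```bash
python3 -m crank '[[[0.9,-45,0,15,0],[0.9,-95,0,30,0],[0.9,-150,0,39,0],[0.9,-205,0,39,0],[0.9,-260,0,39,0],[0.9,-315,0,39,0],[0.9,-370,0,39,0],[0.9,-420,0,39,0],[0.9,-455,0,39,0],[0.9,-467,0,39,0],[0.9,-467,0,39,0]]]';  python3 -m crank '[[[0.9,0,0,0,0],[0.9,0,50,0,0],[0.9,0,100,0,0],[0.9,0,140,0,0],[0.9,0,170,0,0],[0.9,0,185,0,0],[0.9,0,192,0,0],[0.9,0,196,0,0],[0.9,0,196,0,0]]]'
```

```text
clock: 18.25
tool_pos: [0.5129, 0.2023, 0.2509]
orientation: [-90.1, -0.0, -78.7]
force: [0.4, 0.2, -0.2]
opening: 0.0116
clock: 19.38
tool_pos: [0.5139, 0.2026, 0.0565]
orientation: [-89.9, 0.0, -78.8]
force: [-0.7, -0.5, -0.5]
opening: 0.0114
```

```bash
python3 -m crank '[[[0.9,0,2,0,0],[0.9,0,4,0,0],[0.9,0,5,0,0],[0.9,0,5,0,0],[0.9,0,5,0,0]]]'
```

```text
clock: 20.0
tool_pos: [0.514, 0.2027, 0.0515]
orientation: [-89.9, 0.0, -78.7]
force: [-0.5, 1.7, 5.3]
opening: 0.0116
```

```bash
python3 -m crank '[[[0.4,0,0,0,0],[0.4,0,0,0,0],[0.4,0,0,0,0],[0.4,0,0,0,0],[0.4,0,-30,0,0],[0.4,0,-70,0,0],[0.4,0,-120,0,0],[0.2,0,-170,0,0],[0,0,-200,0,0],[0,0,-200,0,0]]]'; python3 w.py w7
```

```text
clock: 21.25
tool_pos: [0.5147, 0.203, 0.2537]
orientation: [-89.7, 0.1, -78.8]
force: [0.5, 0.5, -0.8]
opening: 0.0431
[0.5146551  0.20304154 0.25368579] [-89.73469279   0.12068063 -78.75054273] 21.25
```

View pics/w7.png

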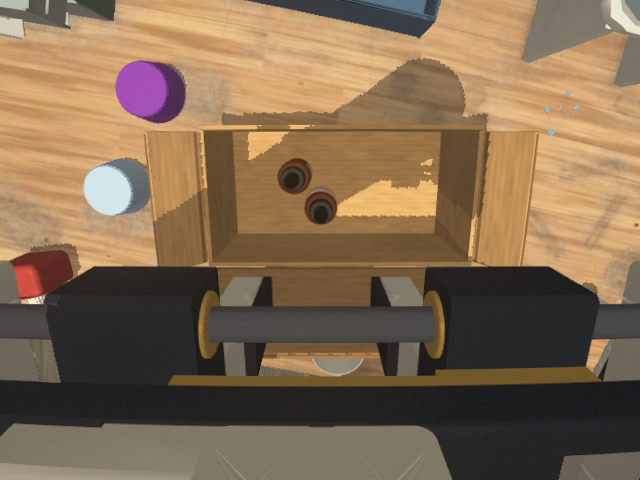

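```bash
python3 -m crank '[[[0,55,-5,0,0],[0,115,-5,-10,0],[0,175,-5,-35,0],[0,230,-5,-65,0],[0,285,0,-100,0],[0,325,0,-127,0],[0,332,0,-130,0],[0,332,0,-130,0]]]'; python3 w.py w8 dropper_1
```

```text
clock: 22.3
tool_pos: [0.4503, -0.149, 0.25]
orientation: [-90.1, 0.0, -78.8]
force: [0.6, 1.0, 0.3]
opening: 0.0433
[ 0.45027379 -0.14895186  0.25001637] [-9.00721777e+01  2.32462776e-02 -7.88497964e+01] 22.3
dropper_1 0.8 [370.  50.  43.  43.] [ 0.5899 -0.1923] 0.6
dropper_1 0.67 [ 3. 62. 30. 34.] [0.5163 0.1654] 35.6
dropper_1 0.67 [392. 200.  41.  43.] [ 0.4483 -0.2484] 1.9
dropper_1 0.65 [302. 181.  32.  40.] [ 0.4502 -0.1466] 0.4
dropper_1 0.46 [ 0. 42.  5. 18.] [0.5409 0.1823] 50.9
```

View pics/w8.png

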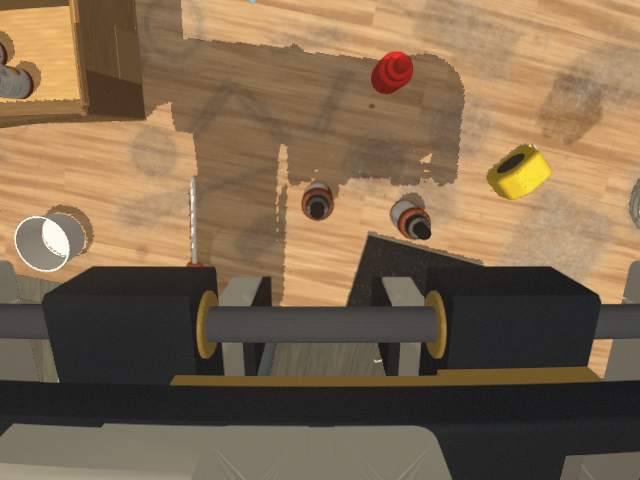

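```bash
python3 -m crank '[[[0,-1,55,0,0],[0,-1,100,0,0],[0,-1,140,0,0],[0,-1,170,0,0],[0,-1,190,0,0],[0,-1,204,0,0],[0.9,-1,204,0,0],[0.9,-1,204,0,0],[0.9,-1,204,0,0],[0.9,-1,204,0,0],[0.9,-1,204,0,0],[0.9,-1,204,0,0]]]';python3 -m crank '[[[0.9,0,0,0,0],[0.9,0,-12,0,0],[0.9,0,-40,0,0],[0.9,0,-90,0,0],[0.9,0,-150,0,0],[0.9,0,-205,0,0],[0.9,0,-205,0,0],[0.9,0,-205,0,0]]]'; python3 - <<'E'
from h import *
o=ctrl.get_obs();print(o["force"],o["tool_pos"])
crop(ctrl.snapshot("side"),280,90,130,130,4,"pics/g7.png")
E
```

```text
clock: 23.9
tool_pos: [0.4512, -0.1477, 0.0474]
orientation: [-89.9, -0.0, -78.8]
force: [-0.5, 1.3, 5.7]
opening: 0.0116
clock: 24.9
tool_pos: [0.4498, -0.1475, 0.2516]
orientation: [-90.0, 0.0, -78.8]
force: [0.2, -0.2, -1.2]
opening: 0.0116
[ 0.22863884 -0.15554668 -1.24186773] [ 0.44982796 -0.14747471  0.25159208]
```

View pics/g7.png

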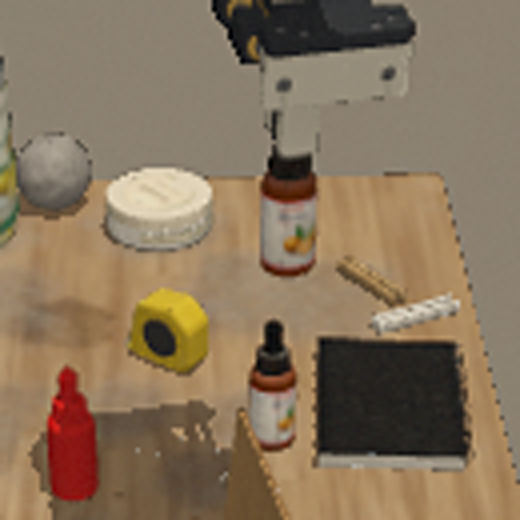

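```bash
python3 -m crank '[[[0.9,-15,0,40,0],[0.9,-35,0,85,0],[0.9,-60,0,130,0],[0.9,-100,0,160,0],[0.9,-150,0,162,0],[0.9,-200,0,162,0],[0.9,-250,0,162,0],[0.9,-285,0,162,0],[0.9,-300,0,162,0],[0.9,-300,0,162,0]]]';  python3 -m crank '[[[0.9,0,0,0,0],[0.9,0,50,0,0],[0.9,0,100,0,0],[0.9,0,140,0,0],[0.9,0,170,0,0],[0.9,0,185,0,0],[0.9,0,192,0,0],[0.9,0,196,0,0],[0.9,0,198,0,0],[0.9,0,200,0,0],[0.9,0,200,0,0]]]'
```

```text
clock: 26.2
tool_pos: [0.5504, 0.1785, 0.2506]
orientation: [-90.1, -0.1, -78.7]
force: [0.5, 0.1, -1.8]
opening: 0.0116
clock: 27.58
tool_pos: [0.551, 0.1783, 0.0521]
orientation: [-90.0, 0.0, -78.7]
force: [-1.2, 0.6, -0.7]
opening: 0.0118
```

```bash
python3 -m crank '[[[0.9,0,1,0,0],[0.9,0,1.5,0,0],[0.4,0,1.5,0,0],[0.4,0,1.5,0,0],[0.4,0,1.5,0,0],[0.4,0,1,0,0],[0.4,0,-30,0,0],[0.4,0,-70,0,0],[0.4,0,-120,0,0],[0.2,0,-170,0,0],[0,0,-200,0,0],[0,0,-200,0,0]]]'; python3 w.py w9
```

```text
clock: 29.08
tool_pos: [0.5522, 0.1788, 0.2548]
orientation: [-89.7, 0.1, -78.7]
force: [0.2, 0.5, -0.9]
opening: 0.043
[0.55216068 0.1787989  0.25484676] [-89.71970044   0.09938094 -78.74714345] 29.075
```

View pics/w9.png

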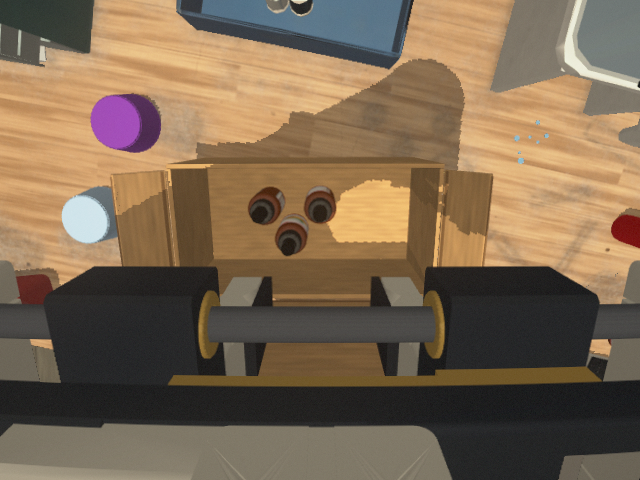

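```bash
python3 -m crank '[[[0,55,-2,-10,0],[0,115,-2,-25,0],[0,175,-2,-50,0],[0,230,-2,-80,0],[0,285,-2,-115,0],[0,335,-2,-150,0],[0,380,0,-175,0],[0,399,0,-182,0],[0,399,0,-182,0]]]'; python3 w.py w10 dropper_1
```

```text
clock: 30.25
tool_pos: [0.449, -0.2497, 0.2504]
orientation: [-90.1, 0.1, -78.9]
force: [0.2, 0.7, -0.2]
opening: 0.0439
[ 0.44901104 -0.24970294  0.25038001] [-9.01343930e+01  6.04234216e-02 -7.89196108e+01] 30.25
dropper_1 0.64 [306. 184.  32.  36.] [ 0.4488 -0.2513] 2.0
dropper_1 0.55 [273.  25.  36.  48.] [ 0.5898 -0.1932] 1.2
```

```bash
python3 -m crank '[[[0,0,55,1,0],[0,0,100,1,0],[0,0,140,1,0],[0,0,170,1,0],[0,0,190,1,0],[0,0,204,1,0],[0.9,0,204,1,0],[0.9,0,204,1,0],[0.9,0,204,1,0],[0.9,0,204,1,0],[0.9,0,204,1,0],[0.9,0,204,1,0]]]';python3 -m crank '[[[0.9,0,0,0,0],[0.9,0,-12,0,0],[0.9,0,-40,0,0],[0.9,0,-90,0,0],[0.9,0,-150,0,0],[0.9,0,-205,0,0],[0.9,0,-205,0,0],[0.9,0,-205,0,0]]]'; python3 - <<'E'
from h import *
o=ctrl.get_obs();print(o["force"],o["tool_pos"])
crop(ctrl.snapshot("side"),280,90,130,130,4,"pics/g8.png")
E
```

```text
clock: 31.85
tool_pos: [0.4518, -0.2486, 0.0485]
orientation: [-89.9, -0.0, -78.7]
force: [0.1, 1.2, 5.9]
opening: 0.0115
clock: 32.85
tool_pos: [0.4507, -0.2482, 0.2528]
orientation: [-90.0, 0.0, -78.8]
force: [-0.6, -0.5, -0.5]
opening: 0.0117
[-0.5670848  -0.46376725 -0.50919581] [ 0.45069802 -0.2481899   0.25281937]
```

View pics/g8.png

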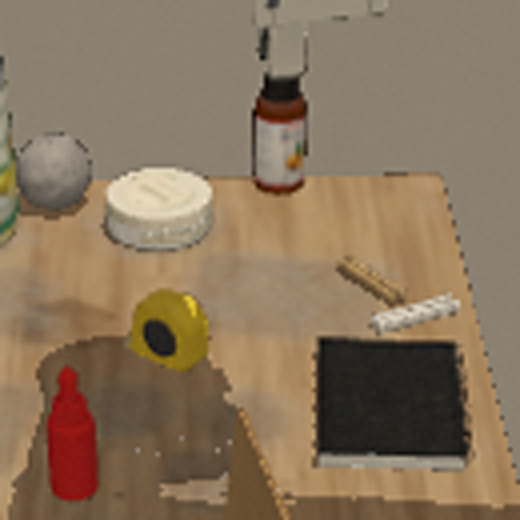

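```bash
python3 -m crank '[[[0.9,-20,0,35,0],[0.9,-50,0,75,0],[0.9,-90,0,115,0],[0.9,-140,0,145,0],[0.9,-195,0,151,0],[0.9,-250,0,151,0],[0.9,-305,0,151,0],[0.9,-350,0,151,0],[0.9,-374,0,151,0],[0.9,-374,0,151,0],[0.9,-374,0,151,0]]]';  python3 -m crank '[[[0.9,0,0,0,0],[0.9,0,50,0,0],[0.9,0,100,0,0],[0.9,0,140,0,0],[0.9,0,170,0,0],[0.9,0,185,0,0],[0.9,0,192,0,0],[0.9,0,196,0,0],[0.9,0,198,0,0],[0.9,0,200,0,0],[0.9,0,200,0,0]]]'
```

```text
clock: 34.28
tool_pos: [0.526, 0.1473, 0.2518]
orientation: [-90.1, -0.1, -78.7]
force: [0.5, -0.3, -0.4]
opening: 0.0122
clock: 35.65
tool_pos: [0.5265, 0.1479, 0.0531]
orientation: [-90.0, 0.0, -78.8]
force: [0.4, 0.2, -0.8]
opening: 0.0117
```

```bash
python3 -m crank '[[[0.9,0,1,0,0],[0.9,0,2,0,0],[0.4,0,2.5,0,0],[0.4,0,2.5,0,0],[0.4,0,2,0,0],[0.4,0,1,0,0],[0.4,0,-30,0,0],[0.4,0,-70,0,0],[0.4,0,-120,0,0],[0.7,0,-170,0,0],[1,0,-200,0,0],[1,0,-200,0,0]]]'; python3 w.py w11; python3 - <<'E'
from h import *
a=ctrl.snapshot("side")[160:400,240:400];b=ctrl.snapshot("scene")[180:420,210:370]
cv2.imwrite("pics/p3.png",cv2.resize(np.hstack([a,b])[:,:,::-1],None,fx=2.5,fy=2.5,interpolation=cv2.INTER_CUBIC))
E
```

```text
clock: 37.15
tool_pos: [0.5276, 0.1484, 0.2557]
orientation: [-89.7, 0.1, -78.7]
force: [0.8, -0.2, -1.5]
opening: 0.003
[0.52761398 0.14836112 0.25574352] [-89.72064902   0.09221052 -78.74982272] 37.15
```

View pics/w11.png

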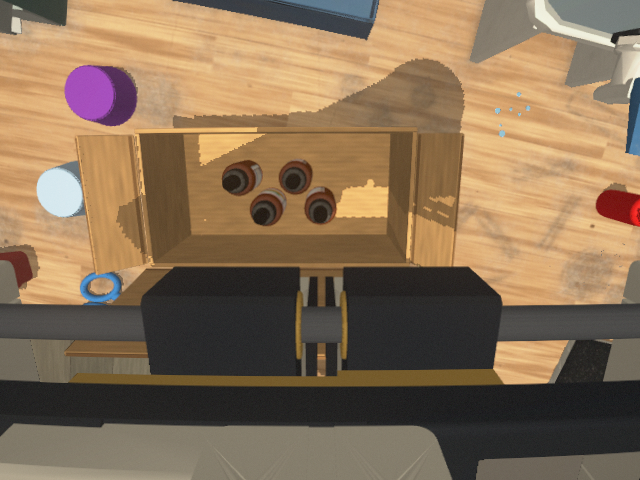

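View pics/p3.png

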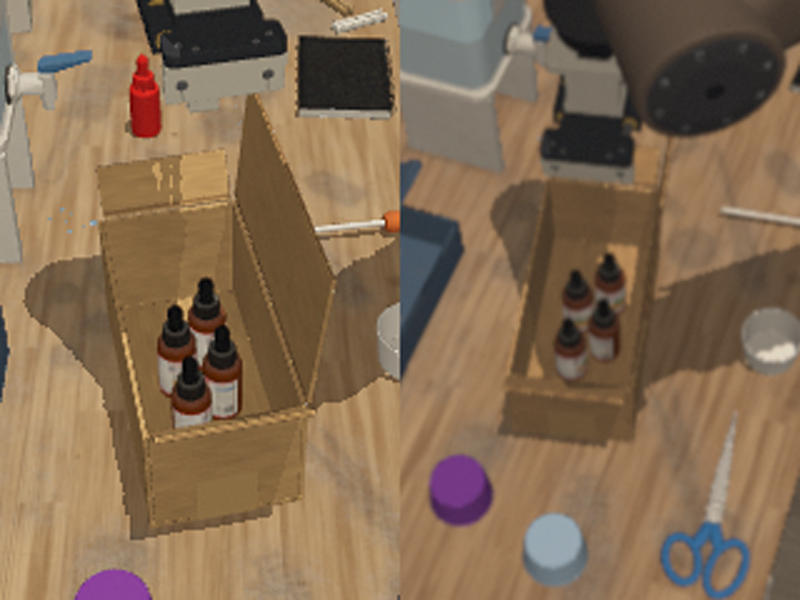

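```bash
python3 - <<'E'
from h import *
from scipy.optimize import least_squares
o={"tool_pos":np.array([0.52761398,0.14836112,0.252]),"orientation":np.array([-89.85,0.05,-78.77])}
C=cam("wrist",o)
ob=np.array([(137,129),(416,129),(77,137),(91,273),(463,134),(451,267)],float)
def res(p):
    B=boxpts(.114);l=endpts(p[3],1);r=endpts(p[4],-1)
    return (proj(C,c2w(p,[B[3],B[2],l[2],l[1],r[2],r[1]]))-ob).ravel()
for a in (1.9,2.3):
    s=least_squares(res,[.532,.1895,.1955,a,a]);print(s.x.round(4),s.fun.round(1))
E
```

```text
[0.5339 0.1877 0.2078 2.7958 2.1124] [-4.7  0.7  3.3 -4.  -4.4  0.5  2.9 -2.   1.  -3.5  1.9 10.1]
[0.5339 0.1877 0.2078 2.7958 2.1124] [-4.7  0.7  3.3 -4.  -4.4  0.5  2.9 -2.   1.  -3.5  1.9 10.1]
```

```bash
python3 - <<'E'
from h import *
def tri(u,v):
    A=[];b=[]
    for n,p in (("scene",u),("side",v)):
        c=cam(n);o=c[3];d=ray(c,p,0)-o;d/=np.linalg.norm(d);M=np.eye(3)-np.outer(d,d);A.append(M);b.append(M@o)
    return np.linalg.lstsq(np.vstack(A),np.hstack(b),rcond=None)[0]
print(tri((280,194),(277,183)))
p=[.5325,.1885,.2]
t=np.array([.5265,.1475]); T=R.from_euler('z',-78.8,degrees=True).as_matrix()[:2,:2]
for c in [(-.01,-.2),(-.01,-.095),(-.01,.2),(-.01,.095)]:
    w=c2w(p,[[*c,0]])[0,:2]; print(c,w.round(4),(T.T@(w-t)*1000).round())
E
```

```text
[ 0.62696215 -0.04735777  0.19833716]
(-0.01, -0.2) [ 0.5624 -0.0095] [161.   5.]
(-0.01, -0.095) [0.5416 0.0934] [56.  4.]
(-0.01, 0.2) [0.483  0.3825] [-239.    3.]
(-0.01, 0.095) [0.5038 0.2796] [-134.    3.]
```

```bash
python3 -m crank '[[[1,45,0,0,0],[1,95,0,0,0],[1,130,10,0,0],[1,139,40,0,0],[1,139,80,0,0],[1,139,115,0,0],[1,139,135,0,0],[1,139,135,0,0]]]'; python3 - <<'E'
from h import *
a=ctrl.snapshot("side")[130:330,240:400];b=ctrl.snapshot("scene")[140:340,230:390]
cv2.imwrite("pics/f1.png",cv2.resize(np.hstack([a,b])[:,:,::-1],None,fx=2.5,fy=2.5,interpolation=cv2.INTER_CUBIC))
E
```

```text
clock: 38.3
tool_pos: [0.5515, 0.0108, 0.1152]
orientation: [-90.3, -0.0, -78.8]
force: [-0.5, 0.4, 1.2]
opening: 0.0003
```

View pics/f1.png

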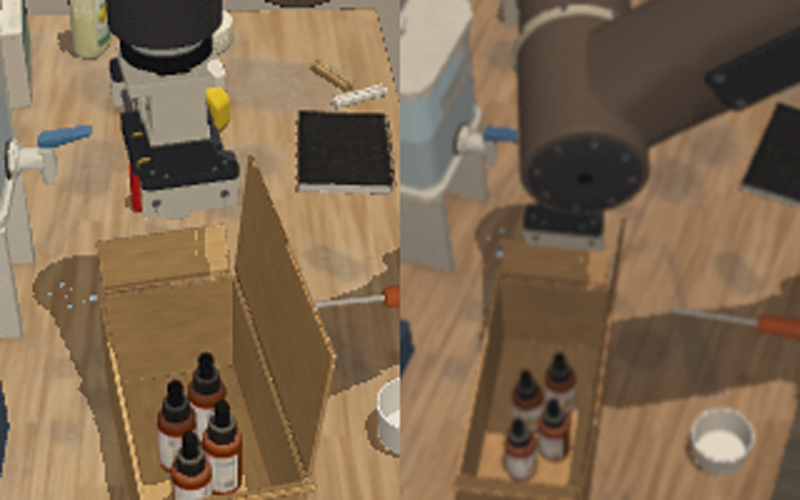

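```bash
python3 -m crank '[[[1,0,15,0,0],[1,-15,15,0,0],[1,-30,15,0,0],[1,-45,15,0,0],[1,-60,15,0,0],[1,-72,15,0,0],[1,-83,15,0,0],[1,-83,15,0,0]]]'; python3 - <<'E'
from h import *
a=ctrl.snapshot("side")[130:330,240:400];b=ctrl.snapshot("scene")[140:340,230:390]
cv2.imwrite("pics/f2.png",cv2.resize(np.hstack([a,b])[:,:,::-1],None,fx=2.5,fy=2.5,interpolation=cv2.INTER_CUBIC))
E
```

```text
clock: 39.4
tool_pos: [0.5372, 0.0938, 0.1029]
orientation: [-90.0, 0.0, -78.7]
force: [-0.1, -1.1, 0.0]
opening: 0.0009
```

View pics/f2.png

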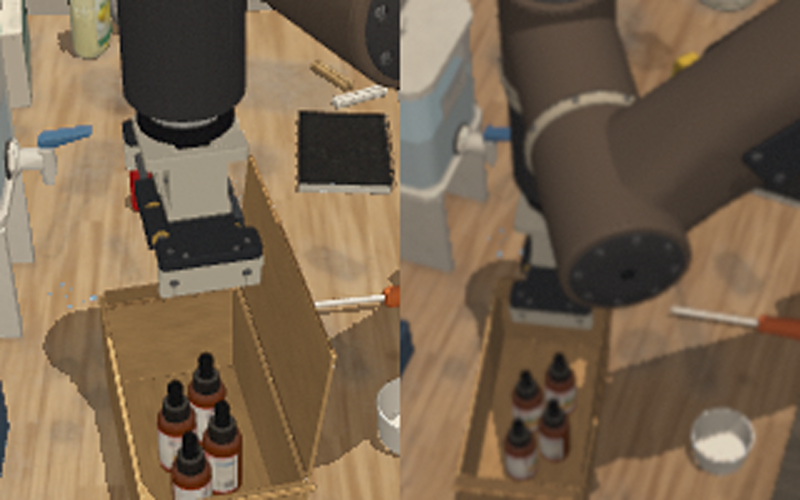

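```bash
python3 -m crank '[[[1,0,4,0,0],[1,0,8,0,0],[1,0,12,0,0],[1,0,12,0,0]]]'; python3 - <<'E'
from h import *
crop(ctrl.snapshot("side"),270,220,70,60,8,"pics/f3.png")
E
```

```text
clock: 40.0
tool_pos: [0.537, 0.0926, 0.0903]
orientation: [-90.1, -0.0, -78.8]
force: [0.2, -0.5, 0.0]
opening: 0.0004
```

View pics/f3.png

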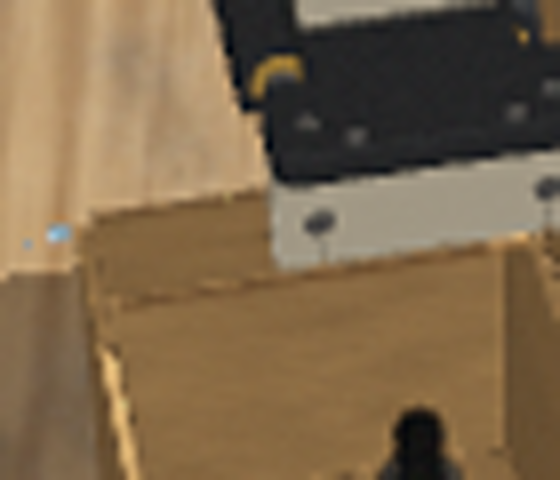

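```bash
for i in 1; do python3 -m crank '[[[1,0,2,0,0],[1,0,4,0,0],[1,0,4,0,0]]]'; done
```

```text
clock: 40.42
tool_pos: [0.5372, 0.0928, 0.0867]
orientation: [-90.0, -0.0, -78.8]
force: [0.1, -0.2, 0.7]
opening: 0.0002
```

```bash
python3 -m crank '[[[1,0,2,0,0],[1,0,2,0,0],[1,0,2,0,0]]]'; python3 -m crank '[[[1,0,2,0,0],[1,0,2,0,0],[1,0,2,0,0]]]'
```

```text
clock: 40.8
tool_pos: [0.5372, 0.0928, 0.0848]
orientation: [-90.0, -0.0, -78.8]
force: [0.1, 0.6, 0.5]
opening: 0.0006
clock: 41.18
tool_pos: [0.5375, 0.0929, 0.0839]
orientation: [-90.0, -0.0, -78.7]
force: [-3.5, 0.6, 8.7]
opening: 0.0
```

```bash
python3 -m crank '[[[1,0,-60,0,0],[1,-15,-110,0,0],[1,-65,-120,0,0],[1,-125,-120,0,0],[1,-185,-120,0,0],[1,-245,-120,0,0],[1,-285,-120,0,0],[1,-295,-100,0,0],[1,-295,-60,0,0],[1,-295,-25,0,0],[1,-295,-10,0,0],[1,-295,-10,0,0]]]'; python3 - <<'E'
from h import *
a=ctrl.snapshot("side")[180:400,240:400];b=ctrl.snapshot("scene")[180:400,230:390]
cv2.imwrite("pics/f4.png",cv2.resize(np.hstack([a,b])[:,:,::-1],None,fx=2.5,fy=2.5,interpolation=cv2.INTER_CUBIC))
E
```

```text
clock: 42.68
tool_pos: [0.4797, 0.3818, 0.0923]
orientation: [-90.1, -0.1, -78.8]
force: [1.2, -0.3, 0.9]
opening: 0.0007
```

View pics/f4.png

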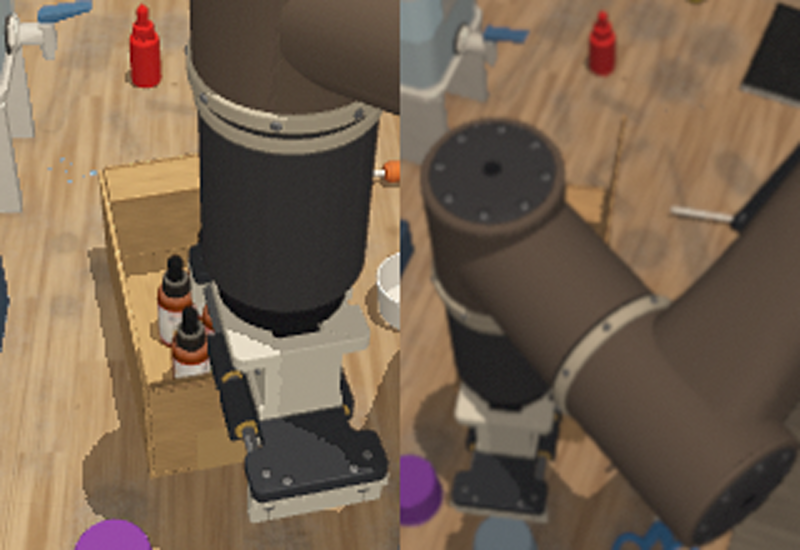

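```bash
python3 -m crank '[[[1,15,-2,0,0],[1,30,-2,0,0],[1,45,-2,0,0],[1,60,-2,0,0],[1,75,-2,0,0],[1,90,-2,0,0],[1,104,-2,0,0],[1,104,-2,0,0]]]';  python3 -m crank '[[[1,0,4,0,0],[1,0,7,0,0],[1,0,9,0,0],[1,0,9,0,0],[1,0,9,0,0]]]'
```

```text
clock: 43.78
tool_pos: [0.5001, 0.2787, 0.0947]
orientation: [-90.0, -0.0, -78.8]
force: [0.4, -0.9, -0.0]
opening: 0.0004
clock: 44.4
tool_pos: [0.5, 0.2804, 0.0858]
orientation: [-90.0, -0.0, -78.7]
force: [0.1, 0.1, 0.5]
opening: 0.0005
```

```bash
python3 -m crank '[[[1,0,2,0,0],[1,0,2,0,0],[1,0,2,0,0]]]';  python3 -m crank '[[[1,0,1,0,0],[1,0,1,0,0],[1,0,1,0,0]]]'
```

```text
clock: 44.78
tool_pos: [0.5002, 0.2804, 0.0841]
orientation: [-90.0, 0.0, -78.8]
force: [-1.6, -0.4, 2.3]
opening: 0.0005
clock: 45.15
tool_pos: [0.5003, 0.2804, 0.0839]
orientation: [-89.9, 0.0, -78.7]
force: [-3.5, -0.4, 9.1]
opening: 0.0006
```

```bash
python3 -m crank '[[[1,0,-60,0,0],[1,0,-120,0,0],[1,0,-165,0,0],[1,20,-180,-20,0],[1,50,-180,-60,0],[1,80,-180,-100,0],[1,95,-180,-115,0],[1,95,-180,-115,0],[1,95,-180,-115,0]]]'; python3 - <<'E'
from h import *
a=ctrl.snapshot("side")[130:390,240:400];b=ctrl.snapshot("scene")[130:390,230:390]
cv2.imwrite("pics/f5.png",cv2.resize(np.hstack([a,b])[:,:,::-1],None,fx=2.3,fy=2.3,interpolation=cv2.INTER_CUBIC))
E
python3 w.py w12
```

```text
clock: 46.28
tool_pos: [0.4063, 0.1651, 0.2629]
orientation: [-90.0, 0.0, -78.8]
force: [0.5, 0.3, 0.9]
opening: 0.0007
[0.40632068 0.1652707  0.26250882] [-9.00356328e+01 -2.60641737e-02 -7.87534737e+01] 46.375
```

View pics/f5.png

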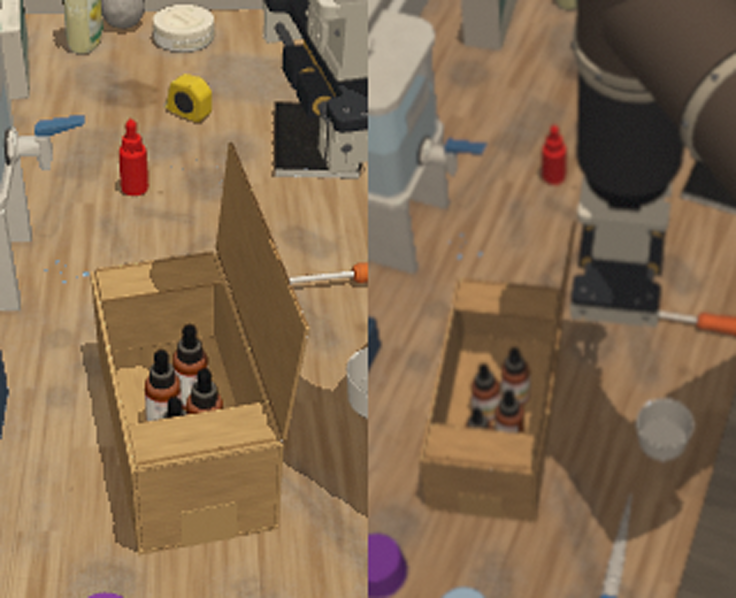

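View pics/w12.png

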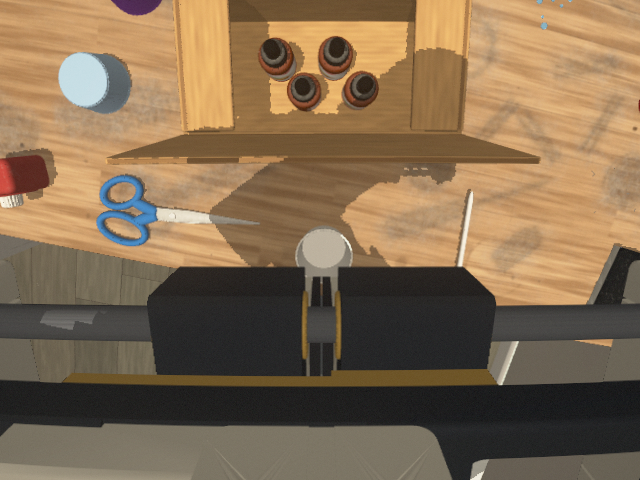

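```bash
python3 -m crank '[[[1,0,45,0,0],[1,0,91,15,0],[1,0,91,40,0],[1,0,91,54,0],[1,0,93,78,0],[1,0,102,99,0],[1,0,110,111,0],[1,0,121,122,0],[1,0,130,128,0],[1,0,140,134,0],[1,0,149,138,0],[1,0,149,138,0]]]'; python3 - <<'E'
from h import *
a=ctrl.snapshot("side")[130:390,240:400];b=ctrl.snapshot("scene")[130:390,230:390]
cv2.imwrite("pics/f6.png",cv2.resize(np.hstack([a,b])[:,:,::-1],None,fx=2.3,fy=2.3,interpolation=cv2.INTER_CUBIC))
E
```

```text
clock: 47.92
tool_pos: [0.5408, 0.1913, 0.1129]
orientation: [-90.1, -0.0, -78.8]
force: [-0.1, -0.5, 0.2]
opening: 0.0002
```

View pics/f6.png

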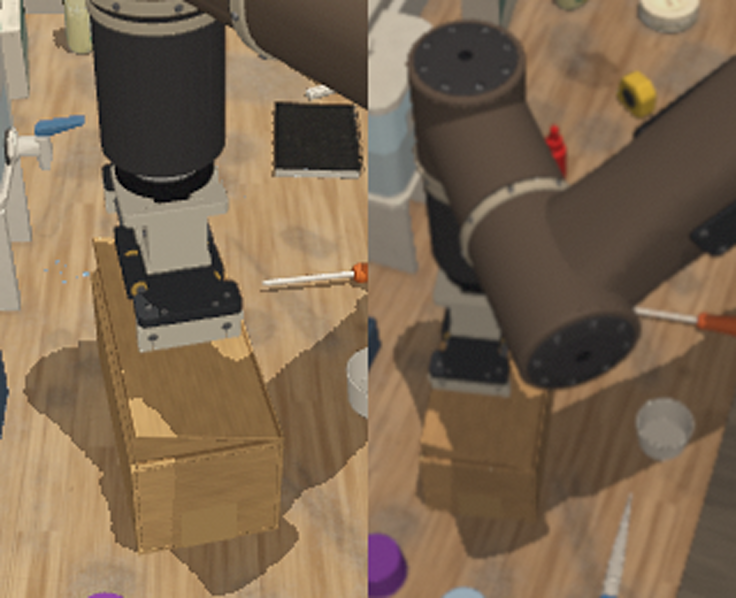

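```bash
python3 -m crank '[[[1,0,4,5,0],[1,0,9,12,0],[1,0,14,20,0],[1,0,19,25,0],[1,0,22,25,0],[1,0,22,25,0]]]';  python3 -m crank '[[[1,0,2,0,0],[1,0,2.5,0,0],[1,0,2.5,0,0]]]'
```

```text
clock: 48.78
tool_pos: [0.5654, 0.1962, 0.0914]
orientation: [-90.0, -0.0, -78.8]
force: [-0.3, 0.6, -0.2]
opening: -0.0002
clock: 49.15
tool_pos: [0.5656, 0.1964, 0.0895]
orientation: [-90.0, 0.0, -78.8]
force: [-0.2, -0.7, -0.4]
opening: 0.0007
```

```bash
python3 -m crank '[[[1,0,1.5,0,0],[1,0,1.5,0,0],[1,0,1.5,0,0]]]'; python3 -m crank '[[[1,0,1,0,0],[1,0,1,0,0],[1,0,1,0,0]]]'
```

```text
clock: 49.52
tool_pos: [0.5658, 0.1965, 0.0885]
orientation: [-90.0, 0.0, -78.7]
force: [-1.0, 0.1, 5.2]
opening: 0.0004
clock: 49.9
tool_pos: [0.5659, 0.1965, 0.0884]
orientation: [-89.9, 0.0, -78.7]
force: [-4.7, -0.1, 12.0]
opening: 0.0002
```

```bash
python3 -m crank '[[[1,0,-60,0,0],[1,0,-120,0,0],[0,-40,-170,-6,0],[-1,-95,-180,-14,0],[-1,-150,-180,-22,0],[-1,-205,-180,-30,0],[-1,-246,-180,-37,0],[-1,-246,-180,-37,0],[-1,-246,-180,-37,0]]]'; python3 w.py w13 dosing_cap;  python3 - <<'E'
from h import *
a=ctrl.snapshot("side")[150:450,220:400];b=ctrl.snapshot("scene")[130:430,200:380]
for c in ("scene","side"):
    for d in ctrl.find_in(c,"dosing_cap"): print(c,d["confidence"],d["extent"],fit(cam(c),d["extent"],CAP))
cv2.imwrite("pics/f7.png",cv2.resize(np.hstack([a,b])[:,:,::-1],None,fx=2,fy=2,interpolation=cv2.INTER_CUBIC))
E
```

```text
clock: 51.02
tool_pos: [0.4813, 0.4303, 0.2666]
orientation: [-90.0, -0.0, -78.7]
force: [-0.5, -0.3, 0.3]
opening: 0.0647
[0.48128548 0.43034701 0.26661547] [-9.00180838e+01 -2.66414549e-02 -7.87269129e+01] 51.025
dosing_cap 0.84 [294. 168.  54.  54.] [0.4815 0.4301] 1.8
dosing_cap 0.78 [335.  72.  56.  60.] [0.5916 0.4045] 1.8
scene 0.8 [261.5, 385.0, 23.7, 30.3] (array([0.48076544, 0.43107923]), np.float64(1.4015394205261487))
scene 0.66 [338.6, 162.3, 18.0, 18.5] (array([ 0.51847262, -0.36193562]), np.float64(1.867148949557503))
scene 0.64 [219.3, 364.1, 27.7, 29.1] (array([0.59503965, 0.41116702]), np.float64(0.8134075120121054))
side 0.8 [271.3, 387.5, 31.7, 43.0] (array([0.59078027, 0.40717459]), np.float64(1.9830923578247166))
side 0.59 [329.1, 401.3, 37.7, 42.2] (array([0.48144372, 0.43354796]), np.float64(1.2680068275109875))
```

View pics/f7.png

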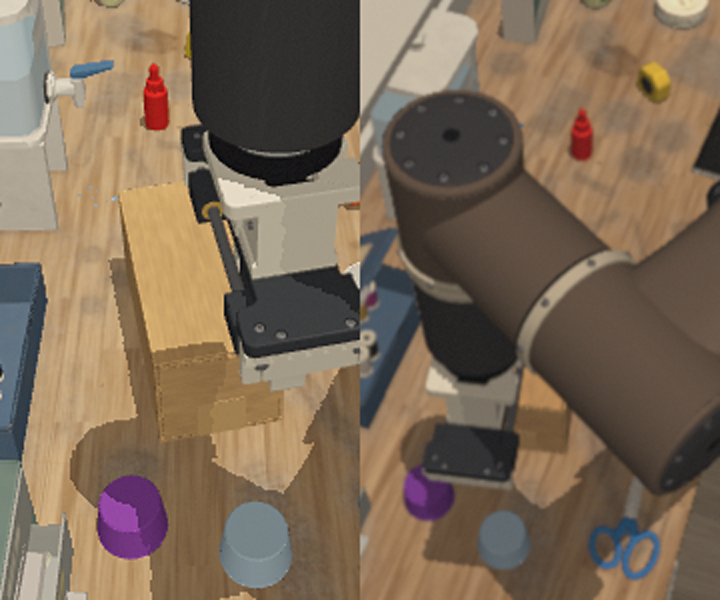

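View pics/w13.png

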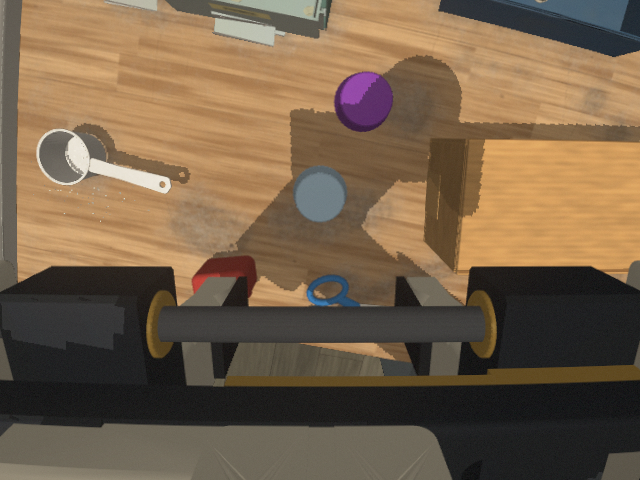

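```bash
python3 -m crank '[[[-1,0,0,0,0],[-1,0,55,0,0],[-1,0,110,0,0],[-1,0,165,0,0],[-1,0,210,0,0],[-1,0,240,0,0],[-1,0,265,0,0],[-1,0,280,0,0],[-1,0,287,0,0],[-1,0,287,0,0]]]'; python3 - <<'E'
from h import *
a=ctrl.snapshot("side")[300:480,220:420]
cv2.imwrite("pics/c1.png",cv2.resize(a[:,:,::-1],None,fx=3.5,fy=3.3,interpolation=cv2.INTER_CUBIC))
E
```

```text
clock: 52.58
tool_pos: [0.4816, 0.4306, -0.0199]
orientation: [-90.0, 0.0, -78.8]
force: [-0.7, -0.6, 0.4]
opening: 0.0874
```

View pics/c1.png

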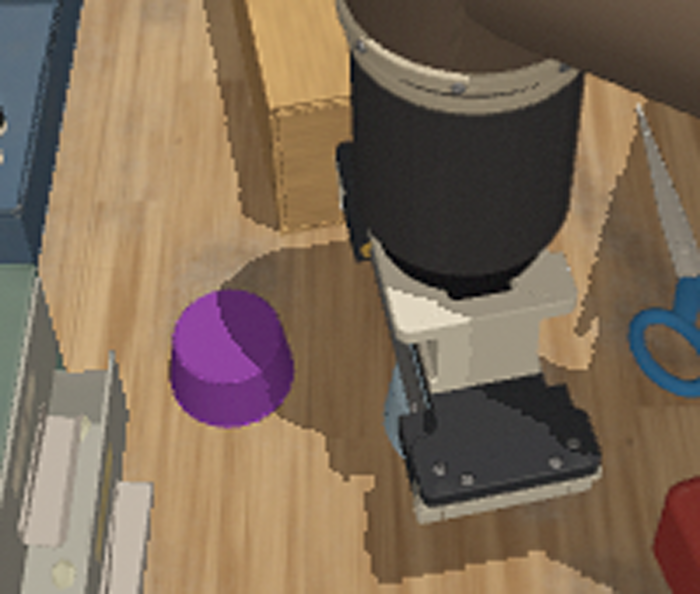

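```bash
python3 -m crank '[[[0.9,0,0,0,0],[0.9,0,0,0,0],[0.9,0,0,0,0],[0.9,0,0,0,0],[0.9,0,0,0,0]]]'; python3 -m crank '[[[0.9,0,-10,0,0],[0.9,0,-30,0,0],[0.9,0,-80,0,0],[0.9,0,-140,0,0],[0.9,0,-200,0,0],[0.9,0,-200,0,0],[0.9,0,-200,0,0]]]';python3 - <<'E'
from h import *
a=ctrl.snapshot("side")[200:440,220:420]
print(ctrl.get_obs()["force"],ctrl.get_obs()["opening"])
cv2.imwrite("pics/c2.png",cv2.resize(a[:,:,::-1],None,fx=2.5,fy=2.5,interpolation=cv2.INTER_CUBIC))
E
python3 w.py w14
```

```text
clock: 53.25
tool_pos: [0.4815, 0.4306, -0.0199]
orientation: [-90.0, 0.0, -78.8]
force: [0.3, -0.4, 2.0]
opening: 0.0588
clock: 54.12
tool_pos: [0.481, 0.4302, 0.18]
orientation: [-90.0, 0.0, -78.8]
force: [-1.4, 0.3, -1.1]
opening: 0.0584
[-0.41669581 -0.23173181 -0.92806406] 0.058877247168232845
[0.48074205 0.42978113 0.17888886] [-9.00903290e+01 -4.86343613e-02 -7.87734103e+01] 54.175
```

View pics/c2.png

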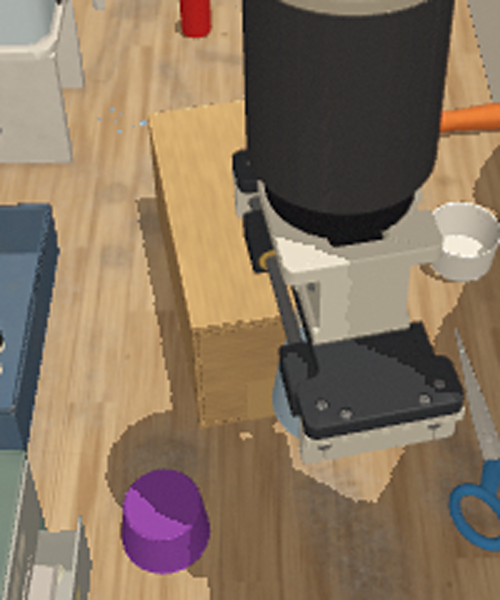

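View pics/w14.png

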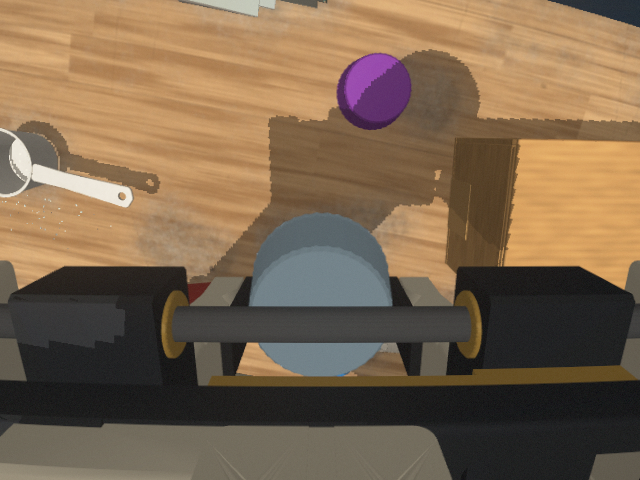

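```bash
python3 -m crank '[[[0.9,40,0,0,0],[0.9,90,0,1,0],[0.9,140,0,2,0],[0.9,190,0,3,0],[0.9,230,0,3,0],[0.9,247,0,3,0],[0.9,247,15,3,0],[0.9,247,40,3,0],[0.9,247,60,3,0],[0.9,247,70,3,0],[0.9,247,74,3,0],[0.9,247,74,3,0]]]'
```

```text
clock: 55.72
tool_pos: [0.5326, 0.1892, 0.1059]
orientation: [-90.0, -0.0, -78.7]
force: [-0.5, 0.1, 0.5]
opening: 0.0585
```

```bash
python3 -m crank '[[[0.9,0,2,0,0],[0.9,0,3,0,0],[0.9,0,3,0,0],[0.9,0,3,0,0]]]'
```

```text
clock: 56.22
tool_pos: [0.5326, 0.1888, 0.1031]
orientation: [-90.0, 0.0, -78.8]
force: [0.5, 0.1, -0.5]
opening: 0.0586
```

```bash
python3 -m crank '[[[0.9,0,1,0,0],[0.9,0,1,0,0],[0.9,0,1,0,0]]]'
```

```text
clock: 56.6
tool_pos: [0.5328, 0.1889, 0.1025]
orientation: [-90.0, 0.0, -78.7]
force: [-2.4, -0.2, 5.9]
opening: 0.0586
```

```bash
python3 -m crank '[[[0.3,0,0,0,0],[-0.6,0,0,0,0],[-1,0,0,0,0],[-1,0,0,0,0],[-1,0,0,0,0],[-1,0,-15,0,0],[-1,0,-40,0,0],[-1,0,-90,0,0],[-1,0,-150,-20,0],[-1,0,-180,-80,0],[-1,0,-180,-90,0],[-1,0,-180,-90,0]]]'; python3 w.py w15 dosing_cap; python3 - <<'E'
from h import *
a=ctrl.snapshot("side")[150:450,220:400];b=ctrl.snapshot("scene")[130:430,200:380]
cv2.imwrite("pics/e1.png",cv2.resize(np.hstack([a,b])[:,:,::-1],None,fx=2,fy=2,interpolation=cv2.INTER_CUBIC))
E
```

```text
clock: 58.1
tool_pos: [0.4437, 0.1713, 0.2833]
orientation: [-89.9, 0.1, -78.7]
force: [0.6, 0.7, -0.1]
opening: 0.0875
[0.44373788 0.17128969 0.28326337] [-89.86543792   0.09478945 -78.70281284] 58.1
dosing_cap 0.81 [108.   1.  67.  56.] [0.5863 0.4022] 6.0
dosing_cap 0.62 [284.  66.  73.  83.] [0.5423 0.1914] 13.4
```

View pics/e1.png

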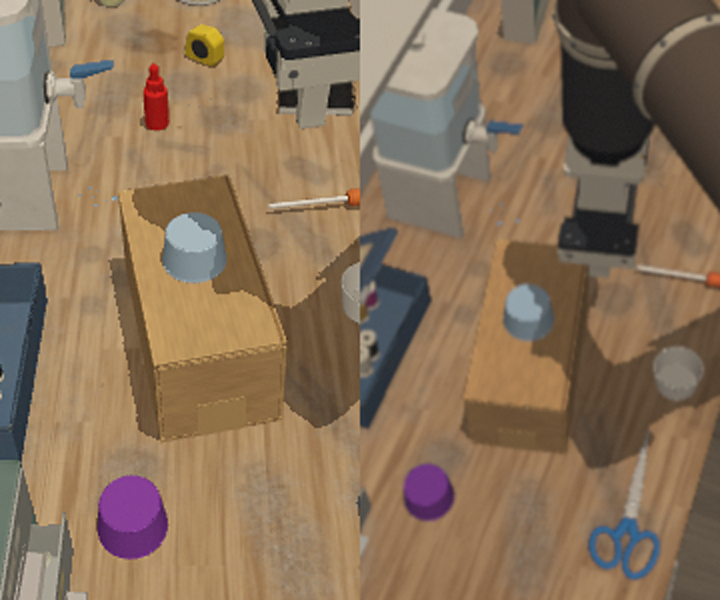

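View pics/w15.png

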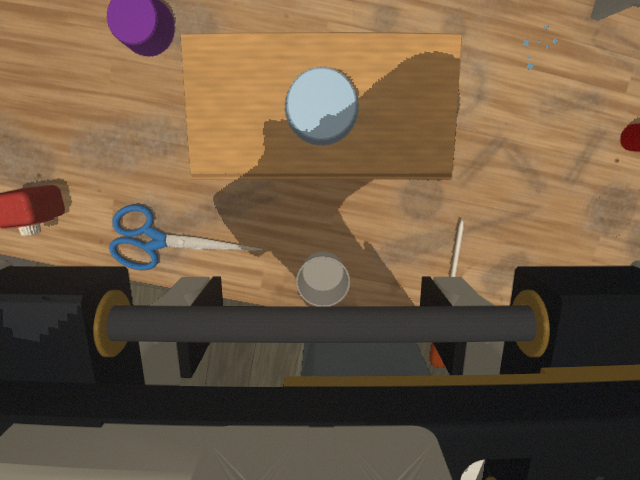

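```bash
python3 -m crank '[[[-1,0,0,0,0],[-1,0,0,0,0],[-1,0,0,0,0],[-1,0,0,0,0]]]'; python3 - <<'E'
from h import *
o=ctrl.get_obs(); ctrl.snapshot("wrist")
for d in ctrl.find_in("wrist","dosing_cap"):
    p,e=fit(cam("wrist",o),d["extent"],CAP+[0,0,.1225]); q=c2w([0,0,-.2],[[p[0]-.5325,p[1]-.1885,0]])[0]; print(d["confidence"],p,e,"carton",q)
print(ctrl.get_obs()["force"], ctrl.close_job())
E
```

```text
clock: 58.8
tool_pos: [0.4443, 0.1712, 0.2818]
orientation: [-90.0, -0.0, -78.8]
force: [-0.6, -0.3, -0.2]
opening: 0.0877
0.82 [0.56442376 0.34058353] 19.274518920158364 carton [0.06150175 0.14270972 0.        ]
0.74 [0.53330458 0.18823988] 0.5556278861318447 carton [ 0.00073687 -0.00041478  0.        ]
0.29 [0.53642345 0.18835038] 104.33799096777761 carton [ 0.00381552 -0.00092611  0.        ]
the job is handed in; nothing more can be done
[ 0.73919124 -0.2368781   0.07431742] None
```

I packed all four brown dropper bottles into the carton and closed it: right and left end flaps first, then the lid over them. I then set the blue dosing cap in the middle of the lid and handed in at about 59 s of the 210 s. No verdict was reported.

**Last checks:**
- **Bottles:** the pictures taken just before closing the lid showed all four upright on the carton floor. I could not see them after that.
- **Flaps:** each one was pressed down until the wrist felt 9 to 12 N. The final pictures show the lid flat over the carton.
- **Cap:** the wrist camera put it within about 1 mm of the lid's middle, upright. The gripper was clear of everything, with force near zero.

**What went wrong or disagreed:**
- **First grasp:** it closed above the collar and missed. The real fingertips sit about 34 mm short of the reported TCP; pictures first suggested about 30 mm, and contact with the carton gave 34 mm. I corrected for this in later moves.
- **Grip point:** I held the bottles by the bulb rather than the recommended collar, and this held all four securely.
- **Detector:** it also returned the purple look-alike cap, which I told apart by colour and position and did not touch.

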